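# Roll-test two valve spindles and reject the bowed one

## Robot

A 7-joint arm with a two-finger parallel gripper is mounted at the origin on the work surface. World frame = base frame: x ahead of the robot, y to its left, z up, the work surface at z = 0. Lengths are in m, angles in rad, forces in N, time in s.
With the tool pointing down it reaches from about 0.425 to 0.8 m from the base axis. Payload 8.3 kg.
Tool frame: the origin (TCP) lies between the finger pads; the fingertips stand 17 mm ahead of it and the grasp point (between the pads) lies 2 mm behind it; z points along the fingers, y is the direction in which the jaws open and shut (so a half turn about z gives the same grasp; the last joint's range is limited). The gripper opens to 85 mm and grips with 20 to 120 N. Pads are 22 mm wide; open, the fingers measure 114 mm over their backs; the gripper's body (76 mm by 85 mm) begins 54 mm behind the grasp point. The pads swing forward as they close: fully open they stand 13 mm farther back than shut.
Start: joints at [-1.335, 0.383, 0.016, 1.37, -0.006, 1.388, -0.046], TCP at [0.184, 0.597, 0.217] pointing down, gripper open.
Joint ranges: [-2.95, 2.95], [-0.25, 2.06], [-1.52, 1.56], [0.18, 2.33], [-1.44, 4.58], [0.02, 2.06], [-3.01, 3.01]. Speed limits (rad/s): [2.39, 2.39, 3.01, 3.01, 3.14, 3.14, 3.14].

## Interface

Orientations are given as [roll, pitch, yaw] about the fixed x, y, z axes, in that order (R = Rz(yaw) Ry(pitch) Rx(roll)).
In Python, from rig import manip gives the robot as it stands.
- The arm moves only by the shell command python3 -m inch 'ROWS' [FORCE]. ROWS is JSON, a list of rows, each an object with "linear": the shift along the tool's x, y, z normalised to -1 to 1, where 1 is 0.25 m, a list of three; "delta_rot": the turn, a rotation vector about the tool's x, y, z normalised to -1 to 1, where 1 is pi/2 rad, a list of three; "grip": the opening in per cent of the stroke, from 0 (shut) to 100 (fully open). A call has exactly 10 rows; each row is the pose to reach, as a shift and turn from the pose measured when the call began, along the tool's axes at that moment; what a row does not reach only later rows make up. A row lasts 1/10 s, in which the tool goes at most 50 mm and 8.59 degrees, less where a joint would pass 70% of its speed; a pose out of reach is approached as far as the arm can. A call with a number of a shift or a turn outside -1 to 1 is refused whole. A call with a gripper value outside its range is refused whole. The fingers move at their own pace and stop on an object; FORCE is the grip in N (left out, the last holds). Time passes only in rows, so rows that repeat a pose let the fingers close, or fill a call up. It gives the time, the measured TCP pose, the force and the opening at its end, in the units of the state.
- manip.state(): the state, without advancing time (a new reading comes with each control period).
- manip.capture(name): name is "scene" or "top"; returns a dict with "color" (400x640x3 uint8, red, green, blue), "z_map" (400x640 float32, m along the optical axis (not along the pixel's ray), 0 where there is no reading), "camera_matrix" (3x3 intrinsics, pixels), "k1" (the pictures are not rectified: a ray, as slopes to the right and down, at radius r is drawn at 1 + k1 r^2 times it, then the intrinsics apply), "rvec" (rotation vector, rad) and "tvec" (3), from world to camera coordinates, as OpenCV has them. Camera axes: x right, y down, z forward; pixel columns grow to the right and rows downward; lengths in m; the calibration is good to about 2 mm. A picture is of the moment at which its call begins.
- manip.close_job(): hands the job in, once; it reports no verdict.
The state is a dict: "t": time; "q": joint angles; "joint_velocities": joint speeds; "joint_efforts": joint torques, N m; "tcp_pos": TCP position; "orientation": TCP orientation; "force": force on the tool from outside, world axes, zero at the start; "torque": the same for the moment, N m; "finger_gap": finger opening in m.
Only numpy, scipy, OpenCV 4.12 (cv2) and the standard library are available. Lean on these libraries where they do the work, as an engineer would, in place of code of your own. Each camera call takes 0.05 s, during which the arm holds its last target. There are 200 camera calls.

## Task

Using the hand pad, touch down softly and press lightly on each of the two brass spindles in turn and roll it forward on the steel plate, away from the robot, by a good half turn (not as far as a full one), easing up if it lifts so that it is never forced (about 5 N is right, 20 N far too much); roll only one at a time. The one that lifts the pad as it turns is bowed: put it in the red reject tray, and leave the straight one on the plate where it has rolled to. Stand the pad back on the bare counter, sole down, and do not disturb the other fittings.

Things in the scene. Friction and masses are not known exactly. Their poses are not given: they have to be found in the camera images.
- plate: flat steel plate fixed to the counter, 220 mm (its x, the rolling direction, away from the robot) by 320 mm (its y), 20 mm thick, turned up to 0.25 rad. Origin: centre of its underside, top 20 mm higher. The spindles start on it with centres 75 mm either side of its middle line, 40 to 70 mm to the robot's side of its centre, lying along its y within 0.08 rad
- spindle_a: one of two look-alike round-nosed brass valve spindles, 20 mm thick, 110 mm long, 250 g, lying on the plate, on its left or right. Exactly one of the two is straight, the other bowed by 5 mm at its middle. Origin: half-way along, on the line through its ends; y along its length; z up at the start and turning as it rolls; blue paint dots near its ends are then on top
- spindle_b: the other of the two look-alike spindles, same sizes and axes. A bow lies flat at the start, its middle towards the robot, so both are 20 mm high; rolled forward the bowed one lifts the pad 5 mm at a quarter turn and lies flat again at half a turn (it flops flat if left between). The straight one stays where it is left
- spindle_a_mark (a point): for the judge's bookkeeping only: a point at the middle of spindle_a, less than 1 mm from its origin
- spindle_b_mark (a point): the same for spindle_b; neither mark shows the bow
- pad: hand pad, about 200 g: rigid flat wooden sole 120 (its x) by 70 (its y) by 12 mm, square black handle 30 by 30 mm in its middle, 12 to 62 mm above the underside. Origin: centre of the underside; z up. Starts on the counter beside the plate. It is hard: touch down under 10 mm/s; each mm too low adds 5 N. Pushed forward it rolls a spindle half as far: half a turn is 31 mm of the spindle, 63 mm of the pad
- tray: open red reject tray fixed to the counter on the other side of the plate from the pad, 180 mm (its x) by 130 mm (its y), 35 mm high, walls and floor 4 to 5 mm. Origin: centre of its underside
- valve: brass ball valve with a red lever, 36 mm wide, 55 mm high, standing beyond the plate; a bystander, not to be disturbed. Origin: centre of its underside
- coupling: white PVC pipe coupling, 48 mm in diameter, 50 mm high, beyond the plate; a bystander, not to be disturbed. Origin: centre of its underside
- nozzle: blue nylon spray nozzle, 38 mm in diameter, 85 mm high, beyond the plate; a bystander, not to be disturbed. Origin: centre of its underside
- flange: dark iron pipe flange, 100 mm in diameter, 34 mm high, beyond the plate; a bystander, not to be disturbed. Origin: centre of its underside
Mind the look-alikes: they are no part of the job. Of the things that look like the tray, the middle-sized one is meant.

How it is judged:
By the outcome, as a careful person would: the job done as asked, in the order asked, and still so for the second after the job is handed in, with the robot touching nothing.
It also fails if it takes over 72 s, if anything falls off the work surface, if the arm or the gripper's body presses on something with over 40 N, if the wrist force passes 120 N, or if a joint passes its speed limit or range.

## Working session

There is one attempt and no reset: what is moved stays moved. The work goes in short steps, Python scripts to look and compute and a shell command to move; the robot and the scene stay as the last step left them, time stands still between calls to the robot, and variables do not carry over. Pictures are saved under pics/ and viewed, about 8 in all and at most 12, crops included, and the job is handed in when it is done.

```bash
mkdir -p pics; ls; cat > h.py <<'E'
import numpy as np, cv2, json
from rig import manip
from scipy.spatial.transform import Rotation as R
def cap(n):
    c=manip.capture(n); return c
def save(c,name,crop=None,s=1):
    im=c["color"][...,::-1]
    if crop: x0,y0,x1,y1=crop; im=im[y0:y1,x0:x1]
    cv2.imwrite("pics/"+name,cv2.resize(im,None,fx=s,fy=s,interpolation=cv2.INTER_CUBIC))
def ray(c,uv):
    K=np.array(c["camera_matrix"]); uv=np.atleast_2d(uv).astype(float)
    d=np.c_[(uv[:,0]-K[0,2])/K[0,0],(uv[:,1]-K[1,2])/K[1,1]]; s=d.copy()
    for _ in range(20): s=d/(1+c["k1"]*(s**2).sum(1,keepdims=True))
    Rm=cv2.Rodrigues(np.array(c["rvec"],float))[0]; t=np.array(c["tvec"],float).ravel()
    return -Rm.T@t, np.c_[s,np.ones(len(s))]@Rm
def plane(c,uv,z):
    o,d=ray(c,uv); return o+d*((z-o[2])/d[:,2])[:,None]
def cloud(c):
    v,u=np.mgrid[:400,:640]; o,d=ray(c,np.c_[u.ravel(),v.ravel()])
    return (o+d*c["z_map"].ravel()[:,None]).reshape(400,640,3)
def st():
    s=manip.state(); print({k:np.round(s[k],4).tolist() for k in("t","q","tcp_pos","orientation","force","finger_gap")}); return s
E
python3 - <<'E'
from h import *
st()
for n in("scene","top"):
    c=cap(n); save(c,n+"0.png"); print(n,np.round(c["camera_matrix"],1).tolist(),c["k1"],np.round(ray(c,[320,200]),3))
E
```

```text
pics
{'t': 0.0, 'q': [-1.3349, 0.3843, 0.0163, 1.3712, -0.0063, 1.3882, -0.0465], 'tcp_pos': [0.1838, 0.5968, 0.2162], 'orientation': [-3.1396, 0.0, 2.8429], 'force': [0.1606, 0.0946, 0.6529], 'finger_gap': 0.0856}Traceback (most recent call last):
  File "<stdin>", line 4, in <module>
    return _wrapfunc(a, 'round', decimals=decimals, out=out)
    return _wrapit(obj, method, *args, **kwds)
    conv = _array_converter(obj)
ValueError: setting an array element with a sequence. The requested array has an inhomogeneous shape after 1 dimensions. The detected shape was (2,) + inhomogeneous part.
```

```bash
python3 - <<'E'
from h import *
for n in("scene","top"):
    c=cap(n); save(c,n+"0.png"); print(n,np.round(c["camera_matrix"],1).tolist(),c["k1"],[np.round(x,3).tolist() for x in ray(c,[320,200])])
E
```

```text
scene [[381.4, 0.0, 320.0], [0.0, 381.4, 193.5], [0.0, 0.0, 1.0]] 0.026941681475436907 [[1.235, 0.384, 0.74], [[-0.629, -0.427, -0.65]]]
top [[512.9, 0.0, 319.7], [0.0, 512.9, 200.6], [0.0, 0.0, 1.0]] 0.02053382421744347 [[0.345, -0.081, 1.456], [[0.109, -0.019, -0.994]]]
```

View pics/top0.png

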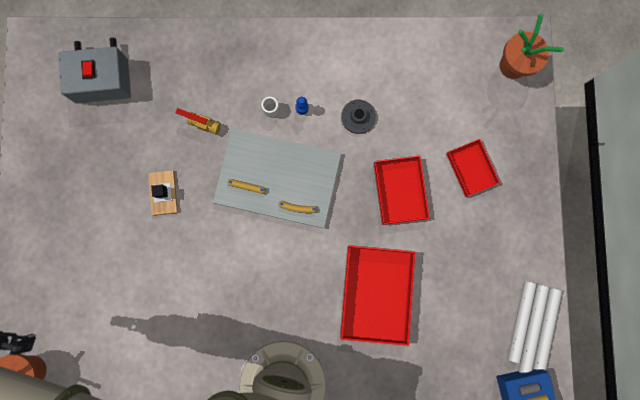

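View pics/scene0.png

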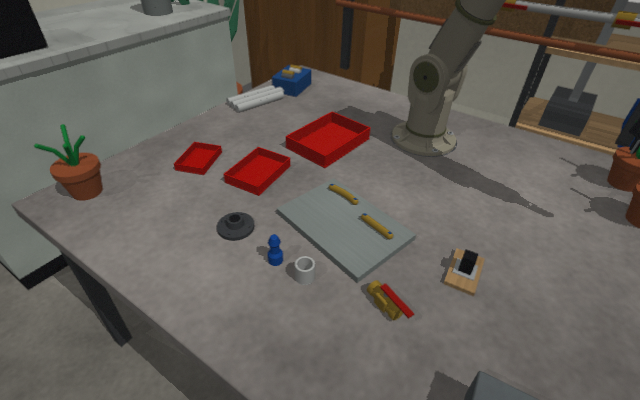

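The top view shows the plate (278,178), with spindles on it at left (247,186) and right (299,208); the right one looks curved. The pad is at (162,192). The valve (200,122), coupling (270,104), nozzle (302,104) and flange (359,116) stand beyond the plate.

There are three red trays: large (378,295), middle (402,190) and small (473,167). The middle one at (402,190) fits, since it is middle-sized and across the plate from the pad.

```bash
cat > meas.py <<'E'
from h import *
c=cap("top"); save(c,"crop1.png",(130,80,450,240),2.5)
hsv=cv2.cvtColor(c["color"],cv2.COLOR_RGB2HSV); P=cloud(c)
def comps(m,amin):
    n,l,s,ce=cv2.connectedComponentsWithStats(m.astype(np.uint8)); return [(l==i) for i in range(1,n) if s[i,4]>=amin]
def rect(m,z):
    cs=max(cv2.findContours(m.astype(np.uint8),0,1)[0],key=cv2.contourArea).reshape(-1,2)
    w=plane(c,cs,z)[:,:2]*1000; (x,y),(a,b),an=cv2.minAreaRect(w.astype(np.float32))
    return "c=(%.1f,%.1f) size %.1fx%.1f ang %.3f rad"%(x,y,a,b,np.radians(an))
H,S,V=[hsv[...,i].astype(int) for i in range(3)]
for m in comps(((H<6)|(H>174))&(S>180)&(V>90),300): print("red",np.argwhere(m).mean(0)[::-1].round(),rect(m,.035))
for m in comps((H>8)&(H<20)&(S>60)&(V>120)&(S<170),150): print("wood",np.argwhere(m).mean(0)[::-1].round(),rect(m,.012))
br=(H>14)&(H<32)&(S>120)
for m in comps(br,80):
    vu=np.argwhere(m); w=plane(c,vu[:,::-1],.03)[:,:2]*1000; ev,E=np.linalg.eigh(np.cov(w.T)); e=E[:,1]*np.sign(E[1,1]); p=(w-w.mean(0))@e; q=(w-w.mean(0))@np.array([e[1],-e[0]])
    k=np.polyfit(p,q,2); print("brass",vu.mean(0)[::-1].round(),rect(m,.03),"axis ang from y",np.arctan2(-e[0],e[1]).round(3),"mid",(w.mean(0)+e*(p.max()+p.min())/2).round(1),"len",np.ptp(p).round(1),"quad over half",(k[0]*np.ptp(p)**2/4).round(2),"ztop",np.percentile(P[m][:,2],[50,95]).round(4))
pl=(S<40)&(P[...,2]>.012)&(P[...,2]<.03)
for m in comps(cv2.morphologyEx(pl.astype(np.uint8),cv2.MORPH_OPEN,np.ones((3,3))),2000):
    print("plate",np.argwhere(m).mean(0)[::-1].round(),rect(m,.02))
bk=(P[...,2]>.045)&(P[...,2]<.08)
for m in comps(bk,15):
    ce=np.argwhere(m).mean(0)[::-1]; print("tall",ce.round(),m.sum(),plane(c,ce,np.median(P[m][:,2]))[0].round(4),rect(m,.062))
E
python3 meas.py
```

```text
red [473. 167.] c=(589.9,-538.1) size 135.7x104.5 ang 0.382 rad
red [401. 190.] c=(528.8,-334.8) size 179.0x131.4 ang 0.114 rad
red [378. 295.] c=(239.5,-262.6) size 184.7x253.1 ang 1.470 rad
wood [513.  49.] c=(946.6,-680.5) size 66.0x48.1 ang 0.019 rad
wood [162. 192.] c=(530.0,336.6) size 121.6x71.3 ang 0.113 rad
brass [206. 125.] c=(725.0,219.3) size 94.8x37.5 ang 1.200 rad axis ang from y -0.247 mid [721.3 220.7] len 94.7 quad over half -3.04 ztop [0.0317 0.0378]
brass [246. 186.] c=(543.2,97.2) size 105.1x17.1 ang 1.315 rad axis ang from y -0.251 mid [542.9  97.3] len 105.1 quad over half -1.22 ztop [0.0375 0.0432]
brass [297. 208.] c=(481.7,-44.1) size 105.1x21.9 ang 1.400 rad axis ang from y -0.181 mid [480.7 -43.9] len 105.1 quad over half 4.24 ztop [0.0379 0.0436]
plate [277. 176.] c=(568.9,13.3) size 319.4x220.5 ang 1.336 rad
tall [104.  85.] 422 [0.825  0.4858 0.0631] c=(823.0,487.7) size 106.5x194.9 ang 0.741 rad
tall [510.  70.] 66 [ 0.8651 -0.6485  0.0555] c=(863.9,-648.1) size 81.6x22.0 ang 0.816 rad
tall [269. 104.] 93 [0.7728 0.0334 0.0486] c=(767.2,31.9) size 44.5x42.8 ang 1.566 rad
tall [301. 103.] 56 [ 0.7679 -0.0577  0.0705] c=(773.8,-57.2) size 27.9x28.6 ang 1.565 rad
tall [191. 116.] 192 [0.7383 0.2494 0.0543] c=(736.1,247.4) size 89.7x16.5 ang 1.191 rad
tall [158. 190.] 148 [0.5299 0.3349 0.061 ] c=(529.8,334.2) size 31.9x34.8 ang 0.104 rad
tall [368. 268.] 306 [ 0.3134 -0.2346  0.0485] c=(260.4,-261.2) size 181.3x213.8 ang 1.469 rad
tall [403. 319.] 223 [ 0.1746 -0.3263  0.0486] c=(190.3,-333.4) size 87.3x217.7 ang 1.019 rad
tall [352. 337.] 79 [ 0.1291 -0.1876  0.049 ] c=(126.9,-193.0) size 81.8x30.5 ang 1.118 rad
tall [ 36. 366.] 74 [0.0705 0.6382 0.0546] c=(74.1,637.0) size 67.5x16.0 ang 0.490 rad
tall [287. 366.] 167 [ 0.0574 -0.0137  0.0573] c=(54.9,-15.4) size 116.6x34.8 ang 1.313 rad
tall [529. 386.] 1106 [ 0.0026 -0.6482  0.0695] c=(-2.4,-648.6) size 76.0x131.5 ang 0.110 rad
```

View pics/crop1.png

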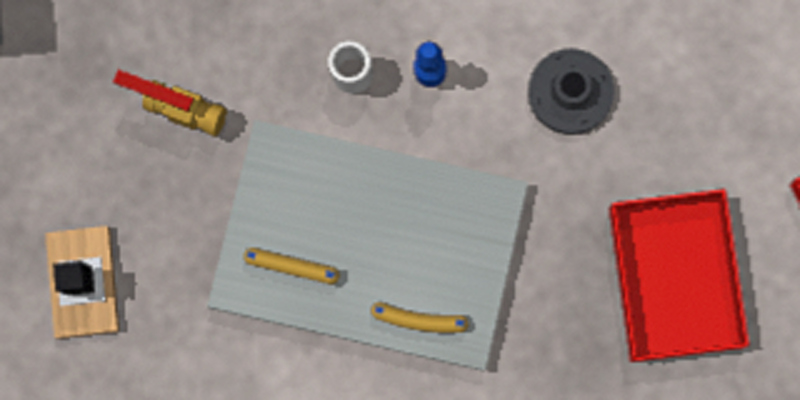

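The crop shows the right spindle at (420,320) clearly curved towards the robot and the left one at (292,266) straight. The middle tray measures 180x131 mm, which matches the description. I'll go to the pad first.

```bash
cat > to.py <<'E'
import sys
from h import *
def to(x,y,z,yaw):
    s=manip.state(); A=R.from_euler("xyz",s["orientation"]); B=R.from_euler("xyz",[np.pi,0,yaw])
    l=A.inv().apply(np.array([x,y,z])-s["tcp_pos"])/.25; r=(A.inv()*B).as_rotvec()/(np.pi/2)
    print("lin",l.round(3).tolist(),"rot",r.round(3).tolist())
if __name__=="__main__":
    st(); to(*[float(a) for a in sys.argv[1:5]])
E
python3 to.py .357 .466 .17 3.05; python3 to.py .530 .336 .13 3.255
python3 - <<'E'
from h import *
c=cap("top")
hsv=cv2.cvtColor(c["color"],cv2.COLOR_RGB2HSV)
for n,(x0,y0,x1,y1) in dict(L=(225,175,272,197),R=(276,198,322,218)).items():
    s=hsv[y0:y1,x0:x1].astype(int); m=(s[...,0]>95)&(s[...,0]<130)&(s[...,1]>90)
    k,l,st_,ce=cv2.connectedComponentsWithStats(m.astype(np.uint8)); 
    w=plane(c,ce[1:]+[x0,y0],.04)*1000
    print(n,st_[1:,4],w.round(1).tolist(),w.mean(0).round(1)); 
    if len(w)==2: d=w[0]-w[1]; d*=np.sign(d[1]); print(np.arctan2(-d[0],d[1]),np.linalg.norm(d))
E
```

```text
{'t': 0.2, 'q': [-1.3349, 0.3839, 0.0164, 1.3708, -0.0063, 1.3882, -0.0465], 'tcp_pos': [0.1838, 0.597, 0.2165], 'orientation': [-3.1404, -0.0, 2.8429], 'force': [0.0181, 0.5539, -0.7116], 'finger_gap': 0.0855}
lin [-0.816, -0.297, 0.187] rot [-0.001, -0.0, -0.132]
{'t': 0.2, 'q': [-1.3349, 0.3839, 0.0164, 1.3708, -0.0063, 1.3882, -0.0465], 'tcp_pos': [0.1838, 0.597, 0.2165], 'orientation': [-3.1404, -0.0, 2.8429], 'force': [0.0181, 0.5539, -0.7116], 'finger_gap': 0.0855}
lin [-1.631, -0.59, 0.347] rot [-0.001, -0.0, -0.262]
L [6 5] [[554.9, 142.0, 40.0], [532.0, 53.9, 40.0]] [543.4  98.   40. ]
-0.25460522704753946 91.07462727627255
R [4 4] [[492.1, -0.6, 40.0], [477.3, -89.1, 40.0]] [484.7 -44.9  40. ]
-0.1656202018364574 89.75919287259022
```

```bash
python3 -m inch '[{"linear":[-0.08,-0.03,0.02],"delta_rot":[0,0,-0.013],"grip":100},{"linear":[-0.16,-0.06,0.04],"delta_rot":[0,0,-0.026],"grip":100},{"linear":[-0.24,-0.09,0.06],"delta_rot":[0,0,-0.04],"grip":100},{"linear":[-0.33,-0.12,0.08],"delta_rot":[0,0,-0.052],"grip":100},{"linear":[-0.41,-0.15,0.1],"delta_rot":[0,0,-0.066],"grip":100},{"linear":[-0.49,-0.18,0.12],"delta_rot":[0,0,-0.08],"grip":100},{"linear":[-0.57,-0.21,0.14],"delta_rot":[0,0,-0.092],"grip":100},{"linear":[-0.65,-0.24,0.16],"delta_rot":[0,0,-0.105],"grip":100},{"linear":[-0.74,-0.27,0.18],"delta_rot":[0,0,-0.12],"grip":100},{"linear":[-0.82,-0.3,0.19],"delta_rot":[0,0,-0.132],"grip":100}]'; python3 to.py .530 .336 .11 3.255
```

```text
t: 1.25
tcp_pos: [0.3585, 0.464, 0.1687]
orientation: [-3.14, -0.0, 3.051]
force: [0.3, -0.6, -0.3]
finger_gap: 0.0856
{'t': 1.25, 'q': [-1.0306, 0.3274, 0.08, 1.5562, -0.0265, 1.2608, 0.5333], 'tcp_pos': [0.3585, 0.464, 0.1687], 'orientation': [-3.1399, -0.0004, 3.0508], 'force': [0.2734, -0.6499, -0.3313], 'finger_gap': 0.0856}
lin [-0.73, -0.447, 0.235] rot [-0.001, -0.0, -0.13]
```

```bash
python3 -m inch '[{"linear":[-0.08,-0.05,0.026],"delta_rot":[0,0,-0.014],"grip":100},{"linear":[-0.16,-0.1,0.052],"delta_rot":[0,0,-0.028],"grip":100},{"linear":[-0.24,-0.15,0.078],"delta_rot":[0,0,-0.043],"grip":100},{"linear":[-0.32,-0.2,0.105],"delta_rot":[0,0,-0.058],"grip":100},{"linear":[-0.41,-0.25,0.13],"delta_rot":[0,0,-0.072],"grip":100},{"linear":[-0.49,-0.3,0.157],"delta_rot":[0,0,-0.087],"grip":100},{"linear":[-0.57,-0.35,0.183],"delta_rot":[0,0,-0.1],"grip":100},{"linear":[-0.65,-0.4,0.21],"delta_rot":[0,0,-0.115],"grip":100},{"linear":[-0.73,-0.447,0.235],"delta_rot":[0,0,-0.13],"grip":100},{"linear":[-0.73,-0.447,0.235],"delta_rot":[0,0,-0.13],"grip":100}]'; python3 to.py .530 .336 .036 3.255
python3 - <<'E'
from h import *
c=cap("scene"); save(c,"s1.png",(380,180,560,320),4)
E
```

```text
t: 2.25
tcp_pos: [0.5327, 0.3318, 0.1088]
orientation: [-3.137, -0.001, -3.033]
force: [0.3, -0.8, -0.6]
finger_gap: 0.0852
{'t': 2.25, 'q': [-0.7114, 0.4607, 0.1384, 1.5121, -0.0625, 1.1763, 1.1163], 'tcp_pos': [0.5327, 0.3318, 0.1088], 'orientation': [-3.137, -0.001, -3.0331], 'force': [0.2814, -0.7895, -0.5722], 'finger_gap': 0.0852}
lin [0.009, 0.019, 0.291] rot [-0.003, -0.001, -0.003]
```

View pics/s1.png

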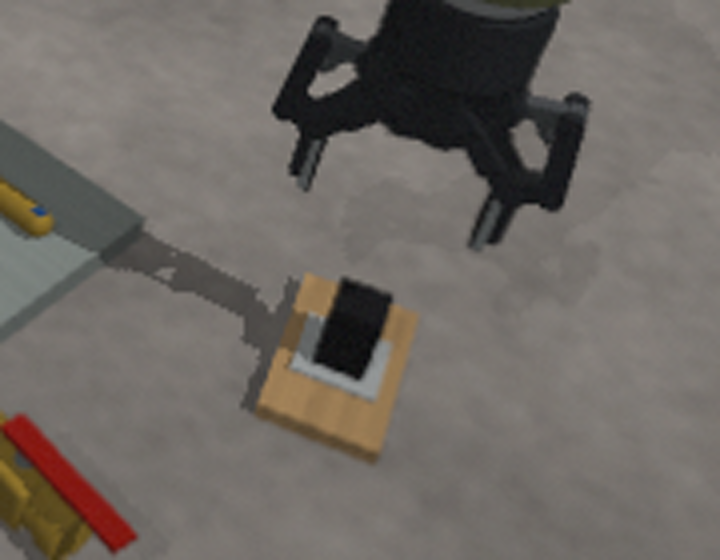

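The jaws straddle the black handle at (355,330) and are aligned with the pad. Descend and grip.

```bash
python3 -m inch '[{"linear":[0.009,0.019,0.06],"delta_rot":[-0.003,-0.001,-0.003],"grip":100},{"linear":[0.009,0.019,0.12],"delta_rot":[-0.003,-0.001,-0.003],"grip":100},{"linear":[0.009,0.019,0.18],"delta_rot":[-0.003,-0.001,-0.003],"grip":100},{"linear":[0.009,0.019,0.22],"delta_rot":[-0.003,-0.001,-0.003],"grip":100},{"linear":[0.009,0.019,0.25],"delta_rot":[-0.003,-0.001,-0.003],"grip":80},{"linear":[0.009,0.019,0.27],"delta_rot":[-0.003,-0.001,-0.003],"grip":60},{"linear":[0.009,0.019,0.28],"delta_rot":[-0.003,-0.001,-0.003],"grip":50},{"linear":[0.009,0.019,0.286],"delta_rot":[-0.003,-0.001,-0.003],"grip":45},{"linear":[0.009,0.019,0.286],"delta_rot":[-0.003,-0.001,-0.003],"grip":25},{"linear":[0.009,0.019,0.286],"delta_rot":[-0.003,-0.001,-0.003],"grip":10}]' 70
python3 -m inch '[{"linear":[0,0,0],"delta_rot":[0,0,0],"grip":0},{"linear":[0,0,0],"delta_rot":[0,0,0],"grip":0},{"linear":[0,0,0],"delta_rot":[0,0,0],"grip":0},{"linear":[0,0,0],"delta_rot":[0,0,0],"grip":0},{"linear":[0,0,-0.02],"delta_rot":[0,0,0],"grip":0},{"linear":[0,0,-0.06],"delta_rot":[0,0,0],"grip":0},{"linear":[0,0,-0.12],"delta_rot":[0,0,0],"grip":0},{"linear":[0,0,-0.2],"delta_rot":[0,0,0],"grip":0},{"linear":[0,0,-0.26],"delta_rot":[0,0,0],"grip":0},{"linear":[0,0,-0.26],"delta_rot":[0,0,0],"grip":0}]'
python3 to.py .530 .093 .13 2.887
```

```text
t: 3.3
tcp_pos: [0.5287, 0.338, 0.0382]
orientation: [3.14, 0.001, -3.027]
force: [0.1, -1.4, 1.0]
finger_gap: 0.0274
t: 4.3
tcp_pos: [0.5305, 0.339, 0.107]
orientation: [3.137, 0.006, -3.028]
force: [-1.0, 1.1, -2.0]
finger_gap: 0.0283
{'t': 4.3, 'q': [-0.7165, 0.4582, 0.1332, 1.5194, -0.0656, 1.1607, 1.1137], 'tcp_pos': [0.5305, 0.339, 0.107], 'orientation': [3.1369, 0.006, -3.0276], 'force': [-0.9615, 1.1069, -1.9608], 'finger_gap': 0.0283}
lin [0.113, -0.977, -0.097] rot [0.004, 0.003, 0.235]
```

```bash
python3 to.py .5259 .1025 .10 2.887; python3 -m inch '[{"linear":[0.01,-0.06,0],"delta_rot":[0,0,0.02],"grip":0},{"linear":[0.02,-0.18,0],"delta_rot":[0,0,0.05],"grip":0},{"linear":[0.04,-0.32,0],"delta_rot":[0,0,0.08],"grip":0},{"linear":[0.06,-0.46,0],"delta_rot":[0,0,0.12],"grip":0},{"linear":[0.08,-0.6,0.01],"delta_rot":[0,0,0.16],"grip":0},{"linear":[0.1,-0.74,0.015],"delta_rot":[0.002,0.001,0.2],"grip":0},{"linear":[0.12,-0.85,0.02],"delta_rot":[0.003,0.002,0.22],"grip":0},{"linear":[0.127,-0.92,0.025],"delta_rot":[0.004,0.003,0.235],"grip":0},{"linear":[0.127,-0.938,0.027],"delta_rot":[0.004,0.003,0.235],"grip":0},{"linear":[0.127,-0.938,0.027],"delta_rot":[0.004,0.003,0.235],"grip":0}]'; python3 to.py .5259 .1025 .082 2.887
python3 - <<'E'
from h import *
c=cap("top"); save(c,"t2.png",(190,110,350,240),5)
c=cap("scene"); save(c,"s2.png",(270,170,450,300),4)
st()
E
```

```text
{'t': 4.3, 'q': [-0.7165, 0.4582, 0.1332, 1.5194, -0.0656, 1.1607, 1.1137], 'tcp_pos': [0.5305, 0.339, 0.107], 'orientation': [3.1369, 0.006, -3.0276], 'force': [-0.9615, 1.1069, -1.9608], 'finger_gap': 0.0283}
lin [0.126, -0.938, 0.023] rot [0.004, 0.003, 0.235]
t: 5.3
tcp_pos: [0.5258, 0.1028, 0.0989]
orientation: [-3.142, 0.0, 2.887]
force: [0.1, 1.0, -2.6]
finger_gap: 0.0277
{'t': 5.3, 'q': [-0.494, 0.2872, 0.2868, 1.7874, -0.0908, 1.0795, 1.1408], 'tcp_pos': [0.5258, 0.1028, 0.0989], 'orientation': [-3.1415, 0.0004, 2.8871], 'force': [0.0787, 0.9774, -2.5776], 'finger_gap': 0.0277}
lin [-0.001, -0.001, 0.068] rot [-0.0, 0.0, 0.0]
{'t': 5.4, 'q': [-0.4956, 0.2875, 0.2854, 1.7868, -0.0909, 1.0796, 1.1403], 'tcp_pos': [0.5257, 0.1045, 0.0989], 'orientation': [3.1412, 0.0002, 2.8895], 'force': [-0.6459, 0.3076, -2.0319], 'finger_gap': 0.0279}
```

View pics/s2.png

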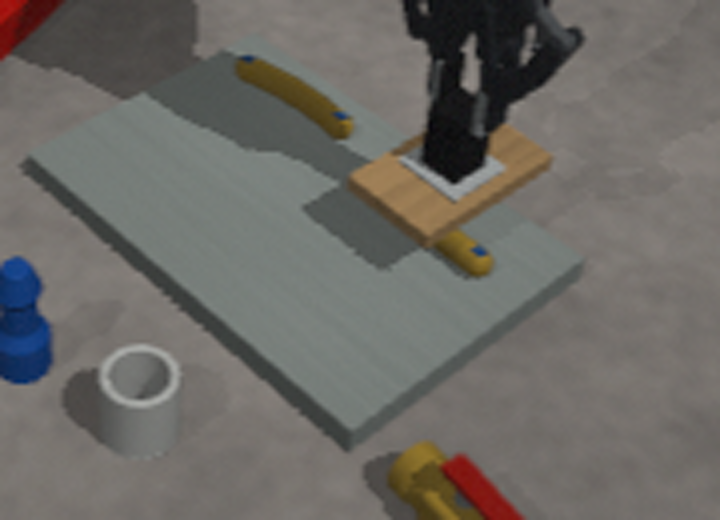

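The pad is level, held by its handle, over the left (straight-looking) spindle. Approach in two slow stages.

```bash
python3 -m inch '[{"linear":[0,0,0.01],"delta_rot":[0,0,0],"grip":0},{"linear":[0,0,0.022],"delta_rot":[0,0,0],"grip":0},{"linear":[0,0,0.034],"delta_rot":[0,0,0],"grip":0},{"linear":[0,0,0.044],"delta_rot":[0,0,0],"grip":0},{"linear":[0,0,0.052],"delta_rot":[0,0,0],"grip":0},{"linear":[0,0,0.056],"delta_rot":[0,0,0],"grip":0},{"linear":[0,0,0.059],"delta_rot":[0,0,0],"grip":0},{"linear":[0,0,0.062],"delta_rot":[0,0,0],"grip":0},{"linear":[0,0,0.065],"delta_rot":[0,0,0],"grip":0},{"linear":[0,0,0.067],"delta_rot":[0,0,0],"grip":0}]'; python3 -m inch '[{"linear":[0,0,0.001],"delta_rot":[0,0,0],"grip":0},{"linear":[0,0,0.002],"delta_rot":[0,0,0],"grip":0},{"linear":[0,0,0.003],"delta_rot":[0,0,0],"grip":0},{"linear":[0,0,0.004],"delta_rot":[0,0,0],"grip":0},{"linear":[0,0,0.005],"delta_rot":[0,0,0],"grip":0},{"linear":[0,0,0.006],"delta_rot":[0,0,0],"grip":0},{"linear":[0,0,0.007],"delta_rot":[0,0,0],"grip":0},{"linear":[0,0,0.008],"delta_rot":[0,0,0],"grip":0},{"linear":[0,0,0.009],"delta_rot":[0,0,0],"grip":0},{"linear":[0,0,0.01],"delta_rot":[0,0,0],"grip":0}]'; python3 to.py .5259 .1025 .078 2.887
```

```text
t: 6.4
tcp_pos: [0.5257, 0.1045, 0.0822]
orientation: [3.141, 0.0, 2.889]
force: [0.5, -0.2, -2.4]
finger_gap: 0.0281
t: 7.4
tcp_pos: [0.5258, 0.1045, 0.0797]
orientation: [3.141, 0.0, 2.889]
force: [0.9, -0.3, -2.9]
finger_gap: 0.0279
{'t': 7.4, 'q': [-0.4924, 0.3095, 0.2828, 1.8065, -0.0991, 1.0388, 1.1467], 'tcp_pos': [0.5258, 0.1045, 0.0797], 'orientation': [3.1411, 0.0004, 2.8895], 'force': [0.8652, -0.3293, -2.8806], 'finger_gap': 0.0279}
lin [-0.003, -0.008, 0.007] rot [0.0, 0.0, 0.002]
```

```bash
python3 -m inch '[{"linear":[0,0,0.001],"delta_rot":[0,0,0],"grip":0},{"linear":[0,0,0.002],"delta_rot":[0,0,0],"grip":0},{"linear":[0,0,0.003],"delta_rot":[0,0,0],"grip":0},{"linear":[0,0,0.004],"delta_rot":[0,0,0],"grip":0},{"linear":[0,0,0.005],"delta_rot":[0,0,0],"grip":0},{"linear":[0,0,0.006],"delta_rot":[0,0,0],"grip":0},{"linear":[0,0,0.007],"delta_rot":[0,0,0],"grip":0},{"linear":[0,0,0.008],"delta_rot":[0,0,0],"grip":0},{"linear":[0,0,0.009],"delta_rot":[0,0,0],"grip":0},{"linear":[0,0,0.009],"delta_rot":[0,0,0],"grip":0}]'
```

```text
t: 8.4
tcp_pos: [0.5262, 0.1044, 0.0779]
orientation: [3.141, 0.001, 2.889]
force: [-0.5, -1.0, 2.4]
finger_gap: 0.0279
```

```bash
python3 -m inch '[{"linear":[-0.005,0,0.0015],"delta_rot":[0,0,0],"grip":0},{"linear":[-0.015,0,0.0015],"delta_rot":[0,0,0],"grip":0},{"linear":[-0.026,0,0.0015],"delta_rot":[0,0,0],"grip":0},{"linear":[-0.037,0,0.0015],"delta_rot":[0,0,0],"grip":0},{"linear":[-0.048,0,0.0015],"delta_rot":[0,0,0],"grip":0},{"linear":[-0.059,0,0.0015],"delta_rot":[0,0,0],"grip":0},{"linear":[-0.07,0,0.0015],"delta_rot":[0,0,0],"grip":0},{"linear":[-0.08,0,0.0015],"delta_rot":[0,0,0],"grip":0},{"linear":[-0.09,0,0.0015],"delta_rot":[0,0,0],"grip":0},{"linear":[-0.096,0,0.0015],"delta_rot":[0,0,0],"grip":0}]'
```

```text
t: 9.4
tcp_pos: [0.55, 0.0982, 0.0778]
orientation: [3.141, 0.002, 2.889]
force: [-0.8, -1.5, 5.7]
finger_gap: 0.0279
```

```bash
python3 -m inch '[{"linear":[-0.005,0,0],"delta_rot":[0,0,0],"grip":0},{"linear":[-0.015,0,0],"delta_rot":[0,0,0],"grip":0},{"linear":[-0.026,0,0],"delta_rot":[0,0,0],"grip":0},{"linear":[-0.037,0,0],"delta_rot":[0,0,0],"grip":0},{"linear":[-0.048,0,0],"delta_rot":[0,0,0],"grip":0},{"linear":[-0.059,0,0],"delta_rot":[0,0,0],"grip":0},{"linear":[-0.07,0,0],"delta_rot":[0,0,0],"grip":0},{"linear":[-0.08,0,0],"delta_rot":[0,0,0],"grip":0},{"linear":[-0.09,0,0],"delta_rot":[0,0,0],"grip":0},{"linear":[-0.096,0,0],"delta_rot":[0,0,0],"grip":0}]'
```

```text
t: 10.4
tcp_pos: [0.5735, 0.0921, 0.0779]
orientation: [3.141, 0.002, 2.889]
force: [-0.7, -1.9, 5.7]
finger_gap: 0.028
```

```bash
python3 -m inch '[{"linear":[-0.005,0,-0.0015],"delta_rot":[0,0,0],"grip":0},{"linear":[-0.015,0,-0.0015],"delta_rot":[0,0,0],"grip":0},{"linear":[-0.026,0,-0.0015],"delta_rot":[0,0,0],"grip":0},{"linear":[-0.037,0,-0.0015],"delta_rot":[0,0,0],"grip":0},{"linear":[-0.048,0,-0.0015],"delta_rot":[0,0,0],"grip":0},{"linear":[-0.059,0,-0.0015],"delta_rot":[0,0,0],"grip":0},{"linear":[-0.07,0,-0.0015],"delta_rot":[0,0,0],"grip":0},{"linear":[-0.082,0,-0.0015],"delta_rot":[0,0,0],"grip":0},{"linear":[-0.094,0,-0.0015],"delta_rot":[0,0,0],"grip":0},{"linear":[-0.1,0,-0.0015],"delta_rot":[0,0,0],"grip":0}]'
python3 -m inch '[{"linear":[0,0,0],"delta_rot":[0,0,0],"grip":0},{"linear":[0,0,-0.002],"delta_rot":[0,0,0],"grip":0},{"linear":[0,0,-0.004],"delta_rot":[0,0,0],"grip":0},{"linear":[0,0,-0.007],"delta_rot":[0,0,0],"grip":0},{"linear":[0,0,-0.012],"delta_rot":[0,0,0],"grip":0},{"linear":[0,0,-0.03],"delta_rot":[0,0,0],"grip":0},{"linear":[0,0,-0.06],"delta_rot":[0,0,0],"grip":0},{"linear":[0,0,-0.09],"delta_rot":[0,0,0],"grip":0},{"linear":[0,0,-0.11],"delta_rot":[0,0,0],"grip":0},{"linear":[0,0,-0.12],"delta_rot":[0,0,0],"grip":0}]'
python3 to.py .4643 -.0416 .10 2.972
```

```text
t: 11.4
tcp_pos: [0.5979, 0.0859, 0.0781]
orientation: [3.141, 0.002, 2.889]
force: [-0.7, -0.2, 0.0]
finger_gap: 0.0278
t: 12.4
tcp_pos: [0.5984, 0.0859, 0.1092]
orientation: [3.14, 0.003, 2.889]
force: [-1.3, -0.0, -2.7]
finger_gap: 0.028
{'t': 12.4, 'q': [-0.4224, 0.4165, 0.2981, 1.5922, -0.131, 1.1489, 1.2231], 'tcp_pos': [0.5984, 0.0859, 0.1092], 'orientation': [3.1399, 0.0031, 2.8888], 'force': [-1.2679, -0.033, -2.7033], 'finger_gap': 0.028}
lin [0.392, -0.628, 0.035] rot [0.001, 0.002, -0.053]
```

```bash
python3 -m inch '[{"linear":[0.03,-0.05,0],"delta_rot":[0,0,-0.005],"grip":0},{"linear":[0.08,-0.12,0],"delta_rot":[0,0,-0.01],"grip":0},{"linear":[0.13,-0.21,0],"delta_rot":[0,0,-0.02],"grip":0},{"linear":[0.19,-0.3,0],"delta_rot":[0,0,-0.03],"grip":0},{"linear":[0.25,-0.4,0.01],"delta_rot":[0,0,-0.035],"grip":0},{"linear":[0.3,-0.49,0.015],"delta_rot":[0.001,0.002,-0.04],"grip":0},{"linear":[0.35,-0.56,0.025],"delta_rot":[0.001,0.002,-0.05],"grip":0},{"linear":[0.38,-0.61,0.035],"delta_rot":[0.001,0.002,-0.053],"grip":0},{"linear":[0.392,-0.628,0.035],"delta_rot":[0.001,0.002,-0.053],"grip":0},{"linear":[0.392,-0.628,0.035],"delta_rot":[0.001,0.002,-0.053],"grip":0}]'; python3 to.py .4643 -.0416 .082 2.972
python3 - <<'E'
from h import *
c=cap("scene"); save(c,"s3.png",(270,160,450,290),4)
E
```

```text
t: 13.4
tcp_pos: [0.4644, -0.0417, 0.1001]
orientation: [3.141, 0.0, 2.971]
force: [-0.1, 0.7, -2.7]
finger_gap: 0.0281
{'t': 13.4, 'q': [-0.3047, 0.1402, 0.3548, 1.962, -0.0563, 1.0482, 1.4754], 'tcp_pos': [0.4644, -0.0417, 0.1001], 'orientation': [3.1413, 0.0005, 2.9711], 'force': [-0.0675, 0.6502, -2.7023], 'finger_gap': 0.0281}
lin [0.0, 0.0, 0.073] rot [0.0, 0.0, -0.001]
```

View pics/s3.png

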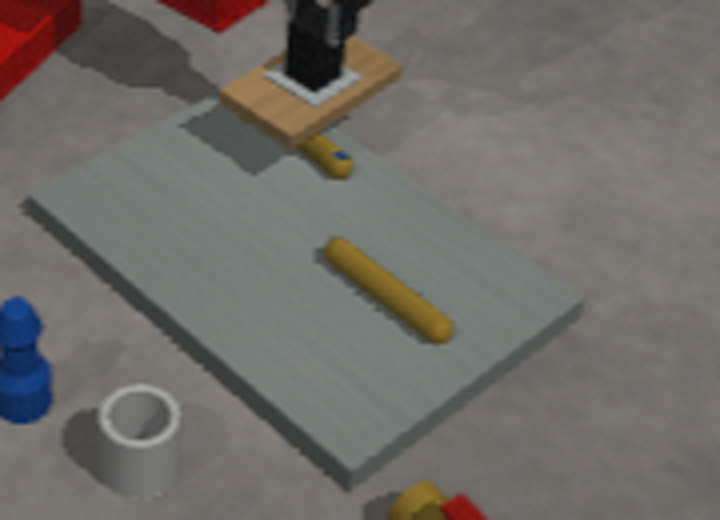

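The left spindle (390,290) has rolled forward with its dots now underneath, and it stayed put and straight. The pad is over the right spindle. Approach softly as before.

```bash
python3 -m inch '[{"linear":[0,0,0.01],"delta_rot":[0,0,0],"grip":0},{"linear":[0,0,0.022],"delta_rot":[0,0,0],"grip":0},{"linear":[0,0,0.034],"delta_rot":[0,0,0],"grip":0},{"linear":[0,0,0.046],"delta_rot":[0,0,0],"grip":0},{"linear":[0,0,0.054],"delta_rot":[0,0,0],"grip":0},{"linear":[0,0,0.06],"delta_rot":[0,0,0],"grip":0},{"linear":[0,0,0.064],"delta_rot":[0,0,0],"grip":0},{"linear":[0,0,0.067],"delta_rot":[0,0,0],"grip":0},{"linear":[0,0,0.07],"delta_rot":[0,0,0],"grip":0},{"linear":[0,0,0.072],"delta_rot":[0,0,0],"grip":0}]'; python3 -m inch '[{"linear":[0,0,0.001],"delta_rot":[0,0,0],"grip":0},{"linear":[0,0,0.002],"delta_rot":[0,0,0],"grip":0},{"linear":[0,0,0.003],"delta_rot":[0,0,0],"grip":0},{"linear":[0,0,0.004],"delta_rot":[0,0,0],"grip":0},{"linear":[0,0,0.005],"delta_rot":[0,0,0],"grip":0},{"linear":[0,0,0.006],"delta_rot":[0,0,0],"grip":0},{"linear":[0,0,0.007],"delta_rot":[0,0,0],"grip":0},{"linear":[0,0,0.008],"delta_rot":[0,0,0],"grip":0},{"linear":[0,0,0.009],"delta_rot":[0,0,0],"grip":0},{"linear":[0,0,0.01],"delta_rot":[0,0,0],"grip":0}]'; python3 to.py .4643 -.0416 .078 2.972
```

```text
t: 14.45
tcp_pos: [0.465, -0.0411, 0.0822]
orientation: [3.141, 0.001, 2.972]
force: [-0.6, -0.2, -1.3]
finger_gap: 0.0276
t: 15.45
tcp_pos: [0.465, -0.0411, 0.0797]
orientation: [3.141, 0.001, 2.972]
force: [0.8, -0.2, -2.8]
finger_gap: 0.0282
{'t': 15.45, 'q': [-0.3008, 0.1681, 0.3529, 1.9833, -0.0692, 1.0005, 1.486], 'tcp_pos': [0.465, -0.0411, 0.0797], 'orientation': [3.1411, 0.0009, 2.972], 'force': [0.7796, -0.1558, -2.7743], 'finger_gap': 0.0282}
lin [0.002, -0.002, 0.007] rot [0.0, 0.001, 0.0]
```

```bash
python3 -m inch '[{"linear":[0,0,0.001],"delta_rot":[0,0,0],"grip":0},{"linear":[0,0,0.002],"delta_rot":[0,0,0],"grip":0},{"linear":[0,0,0.003],"delta_rot":[0,0,0],"grip":0},{"linear":[0,0,0.004],"delta_rot":[0,0,0],"grip":0},{"linear":[0,0,0.005],"delta_rot":[0,0,0],"grip":0},{"linear":[0,0,0.006],"delta_rot":[0,0,0],"grip":0},{"linear":[0,0,0.007],"delta_rot":[0,0,0],"grip":0},{"linear":[0,0,0.008],"delta_rot":[0,0,0],"grip":0},{"linear":[0,0,0.009],"delta_rot":[0,0,0],"grip":0},{"linear":[0,0,0.009],"delta_rot":[0,0,0],"grip":0}]'
```

```text
t: 16.45
tcp_pos: [0.4653, -0.0412, 0.0778]
orientation: [3.141, 0.002, 2.972]
force: [-1.0, -0.2, 3.7]
finger_gap: 0.0281
```

Contact at about 6 N. This one looks bowed, so I roll it in short steps, easing up as 5 sinθ and checking the force each time.

```bash
python3 -m inch '[{"linear":[-0.005,0,-0.0008],"delta_rot":[0,0,0],"grip":0},{"linear":[-0.01,0,-0.002],"delta_rot":[0,0,0],"grip":0},{"linear":[-0.015,0,-0.0032],"delta_rot":[0,0,0],"grip":0},{"linear":[-0.02,0,-0.0043],"delta_rot":[0,0,0],"grip":0},{"linear":[-0.025,0,-0.0054],"delta_rot":[0,0,0],"grip":0},{"linear":[-0.03,0,-0.0065],"delta_rot":[0,0,0],"grip":0},{"linear":[-0.035,0,-0.0075],"delta_rot":[0,0,0],"grip":0},{"linear":[-0.04,0,-0.0085],"delta_rot":[0,0,0],"grip":0},{"linear":[-0.045,0,-0.0094],"delta_rot":[0,0,0],"grip":0},{"linear":[-0.048,0,-0.0102],"delta_rot":[0,0,0],"grip":0}]'
```

```text
t: 17.45
tcp_pos: [0.4773, -0.0433, 0.0803]
orientation: [3.141, 0.002, 2.972]
force: [-0.5, -0.0, -2.7]
finger_gap: 0.0283
```

```bash
python3 - <<'E'
from h import *
c=cap("scene"); save(c,"s4.png",(300,160,400,230),7)
E
```

```text
(no output)
```

View pics/s4.png

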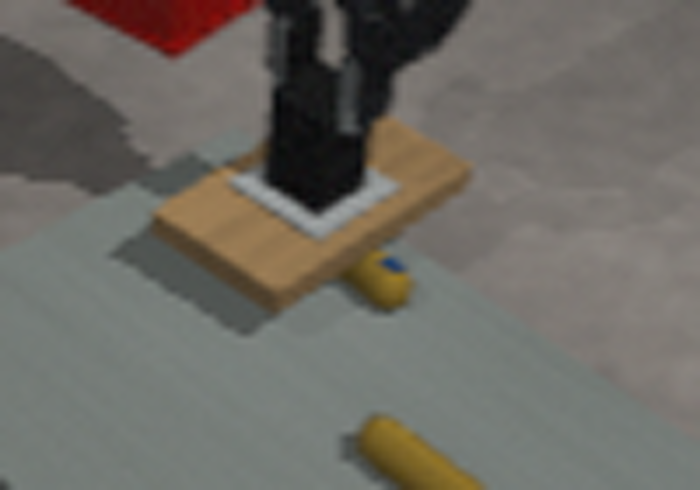

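The dot on the right spindle still shows on top at (393,263), so I eased too early, contact was lost and it flopped back. I'll go back, touch again and ease up later.

```bash
python3 to.py .4643 -.0416 .0776 2.972; python3 -m inch '[{"linear":[0.01,0,-0.01],"delta_rot":[0,0,0],"grip":0},{"linear":[0.03,0,-0.01],"delta_rot":[0,0,0],"grip":0},{"linear":[0.045,0,-0.005],"delta_rot":[0,0,0],"grip":0},{"linear":[0.053,-0.002,0],"delta_rot":[0,0,0],"grip":0},{"linear":[0.053,-0.002,0.002],"delta_rot":[0,0,0],"grip":0},{"linear":[0.053,-0.002,0.004],"delta_rot":[0,0,0],"grip":0},{"linear":[0.053,-0.002,0.006],"delta_rot":[0,0,0],"grip":0},{"linear":[0.053,-0.002,0.008],"delta_rot":[0,0,0],"grip":0},{"linear":[0.053,-0.002,0.0095],"delta_rot":[0,0,0],"grip":0},{"linear":[0.053,-0.002,0.011],"delta_rot":[0,0,0],"grip":0}]'
```

```text
{'t': 17.5, 'q': [-0.2939, 0.1934, 0.3547, 1.953, -0.0795, 1.0064, 1.4982], 'tcp_pos': [0.4774, -0.0433, 0.0804], 'orientation': [3.1411, 0.0019, 2.9719], 'force': [0.3807, -0.2634, -2.6229], 'finger_gap': 0.0282}
lin [0.053, -0.002, 0.011] rot [0.0, 0.001, -0.0]
t: 18.5
tcp_pos: [0.4646, -0.0417, 0.0778]
orientation: [3.141, 0.002, 2.972]
force: [-0.5, -1.1, 2.5]
finger_gap: 0.0281
```

```bash
python3 -m inch '[{"linear":[-0.0025,0,0.0008],"delta_rot":[0,0,0],"grip":0},{"linear":[-0.005,0,0.0008],"delta_rot":[0,0,0],"grip":0},{"linear":[-0.0075,0,0.0005],"delta_rot":[0,0,0],"grip":0},{"linear":[-0.01,0,0],"delta_rot":[0,0,0],"grip":0},{"linear":[-0.0125,0,-0.0005],"delta_rot":[0,0,0],"grip":0},{"linear":[-0.015,0,-0.001],"delta_rot":[0,0,0],"grip":0},{"linear":[-0.0175,0,-0.0015],"delta_rot":[0,0,0],"grip":0},{"linear":[-0.02,0,-0.002],"delta_rot":[0,0,0],"grip":0},{"linear":[-0.0225,0,-0.0027],"delta_rot":[0,0,0],"grip":0},{"linear":[-0.025,0,-0.0032],"delta_rot":[0,0,0],"grip":0}]'
```

```text
t: 19.5
tcp_pos: [0.4709, -0.0427, 0.0789]
orientation: [3.141, 0.003, 2.972]
force: [-2.4, 0.7, 5.6]
finger_gap: 0.028
```

It lifts (about 8 N). Continue, following the rise.

```bash
python3 -m inch '[{"linear":[-0.004,0,0.0003],"delta_rot":[0,0,0],"grip":0},{"linear":[-0.008,0,-0.0005],"delta_rot":[0,0,0],"grip":0},{"linear":[-0.012,0,-0.0013],"delta_rot":[0,0,0],"grip":0},{"linear":[-0.016,0,-0.0021],"delta_rot":[0,0,0],"grip":0},{"linear":[-0.02,0,-0.0029],"delta_rot":[0,0,0],"grip":0},{"linear":[-0.024,0,-0.0037],"delta_rot":[0,0,0],"grip":0},{"linear":[-0.028,0,-0.0045],"delta_rot":[0,0,0],"grip":0},{"linear":[-0.032,0,-0.0052],"delta_rot":[0,0,0],"grip":0},{"linear":[-0.036,0,-0.0058],"delta_rot":[0,0,0],"grip":0},{"linear":[-0.04,0,-0.0064],"delta_rot":[0,0,0],"grip":0}]'
```

```text
t: 20.5
tcp_pos: [0.4809, -0.0444, 0.0807]
orientation: [3.141, 0.003, 2.972]
force: [-2.0, 0.2, 4.5]
finger_gap: 0.0278
```

```bash
python3 -m inch '[{"linear":[-0.004,0,0.0004],"delta_rot":[0,0,0],"grip":0},{"linear":[-0.008,0,-0.0002],"delta_rot":[0,0,0],"grip":0},{"linear":[-0.012,0,-0.0008],"delta_rot":[0,0,0],"grip":0},{"linear":[-0.016,0,-0.0014],"delta_rot":[0,0,0],"grip":0},{"linear":[-0.02,0,-0.0019],"delta_rot":[0,0,0],"grip":0},{"linear":[-0.024,0,-0.0024],"delta_rot":[0,0,0],"grip":0},{"linear":[-0.028,0,-0.0028],"delta_rot":[0,0,0],"grip":0},{"linear":[-0.032,0,-0.0032],"delta_rot":[0,0,0],"grip":0},{"linear":[-0.036,0,-0.0036],"delta_rot":[0,0,0],"grip":0},{"linear":[-0.04,0,-0.0039],"delta_rot":[0,0,0],"grip":0}]'
```

```text
t: 21.5
tcp_pos: [0.4911, -0.0461, 0.0819]
orientation: [3.141, 0.004, 2.972]
force: [-1.3, 0.0, 4.1]
finger_gap: 0.0275
```

```bash
python3 -m inch '[{"linear":[-0.005,0,0.0006],"delta_rot":[0,0,0],"grip":0},{"linear":[-0.01,0,0.0003],"delta_rot":[0,0,0],"grip":0},{"linear":[-0.016,0,0],"delta_rot":[0,0,0],"grip":0},{"linear":[-0.022,0,-0.0002],"delta_rot":[0,0,0],"grip":0},{"linear":[-0.028,0,-0.0004],"delta_rot":[0,0,0],"grip":0},{"linear":[-0.034,0,-0.0005],"delta_rot":[0,0,0],"grip":0},{"linear":[-0.04,0,-0.0005],"delta_rot":[0,0,0],"grip":0},{"linear":[-0.046,0,-0.0004],"delta_rot":[0,0,0],"grip":0},{"linear":[-0.051,0,-0.0003],"delta_rot":[0,0,0],"grip":0},{"linear":[-0.056,0,-0.0001],"delta_rot":[0,0,0],"grip":0}]'
```

```text
t: 22.5
tcp_pos: [0.5053, -0.0485, 0.0821]
orientation: [3.141, 0.004, 2.972]
force: [0.2, -1.2, 4.9]
finger_gap: 0.0277
```

```bash
python3 -m inch '[{"linear":[-0.005,0,0.0008],"delta_rot":[0,0,0],"grip":0},{"linear":[-0.01,0,0.0011],"delta_rot":[0,0,0],"grip":0},{"linear":[-0.016,0,0.0016],"delta_rot":[0,0,0],"grip":0},{"linear":[-0.022,0,0.002],"delta_rot":[0,0,0],"grip":0},{"linear":[-0.028,0,0.0026],"delta_rot":[0,0,0],"grip":0},{"linear":[-0.034,0,0.0032],"delta_rot":[0,0,0],"grip":0},{"linear":[-0.04,0,0.0039],"delta_rot":[0,0,0],"grip":0},{"linear":[-0.046,0,0.0046],"delta_rot":[0,0,0],"grip":0},{"linear":[-0.051,0,0.0053],"delta_rot":[0,0,0],"grip":0},{"linear":[-0.056,0,0.0058],"delta_rot":[0,0,0],"grip":0}]'
```

```text
t: 23.5
tcp_pos: [0.5193, -0.0509, 0.0807]
orientation: [3.141, 0.004, 2.972]
force: [1.5, 0.2, 4.4]
finger_gap: 0.0275
```

```bash
python3 -m inch '[{"linear":[-0.005,0,0.0014],"delta_rot":[0,0,0],"grip":0},{"linear":[-0.01,0,0.0022],"delta_rot":[0,0,0],"grip":0},{"linear":[-0.016,0,0.0032],"delta_rot":[0,0,0],"grip":0},{"linear":[-0.022,0,0.0043],"delta_rot":[0,0,0],"grip":0},{"linear":[-0.028,0,0.0054],"delta_rot":[0,0,0],"grip":0},{"linear":[-0.034,0,0.0066],"delta_rot":[0,0,0],"grip":0},{"linear":[-0.04,0,0.0078],"delta_rot":[0,0,0],"grip":0},{"linear":[-0.046,0,0.009],"delta_rot":[0,0,0],"grip":0},{"linear":[-0.051,0,0.0101],"delta_rot":[0,0,0],"grip":0},{"linear":[-0.056,0,0.0113],"delta_rot":[0,0,0],"grip":0}]'
```

```text
t: 24.5
tcp_pos: [0.5334, -0.0534, 0.0781]
orientation: [3.141, 0.005, 2.972]
force: [0.7, -1.6, 6.6]
finger_gap: 0.028
```

```bash
python3 -m inch '[{"linear":[-0.003,0,0.0002],"delta_rot":[0,0,0],"grip":0},{"linear":[-0.006,0,0.0008],"delta_rot":[0,0,0],"grip":0},{"linear":[-0.009,0,0.0014],"delta_rot":[0,0,0],"grip":0},{"linear":[-0.012,0,0.002],"delta_rot":[0,0,0],"grip":0},{"linear":[-0.015,0,0.0014],"delta_rot":[0,0,0],"grip":0},{"linear":[-0.018,0,0.0008],"delta_rot":[0,0,0],"grip":0},{"linear":[-0.021,0,0.0002],"delta_rot":[0,0,0],"grip":0},{"linear":[-0.024,0,-0.0002],"delta_rot":[0,0,0],"grip":0},{"linear":[-0.026,0,-0.0006],"delta_rot":[0,0,0],"grip":0},{"linear":[-0.026,0,-0.0006],"delta_rot":[0,0,0],"grip":0}]'
python3 -m inch '[{"linear":[0,0,-0.001],"delta_rot":[0,0,0],"grip":0},{"linear":[0,0,-0.003],"delta_rot":[0,0,0],"grip":0},{"linear":[0,0,-0.005],"delta_rot":[0,0,0],"grip":0},{"linear":[0,0,-0.008],"delta_rot":[0,0,0],"grip":0},{"linear":[0,0,-0.012],"delta_rot":[0,0,0],"grip":0},{"linear":[0,0,-0.03],"delta_rot":[0,0,0],"grip":0},{"linear":[0,0,-0.06],"delta_rot":[0,0,0],"grip":0},{"linear":[0,0,-0.09],"delta_rot":[0,0,0],"grip":0},{"linear":[0,0,-0.12],"delta_rot":[0,0,0],"grip":0},{"linear":[0,0,-0.14],"delta_rot":[0,0,0],"grip":0}]'
python3 to.py .530 .336 .12 3.255
```

```text
t: 25.5
tcp_pos: [0.5394, -0.0543, 0.0779]
orientation: [3.141, 0.004, 2.972]
force: [-1.2, 1.5, 3.8]
finger_gap: 0.0281
t: 26.5
tcp_pos: [0.5397, -0.0543, 0.1141]
orientation: [3.14, 0.005, 2.972]
force: [-0.1, 0.1, -2.0]
finger_gap: 0.0276
{'t': 26.5, 'q': [-0.2621, 0.2856, 0.3635, 1.7605, -0.113, 1.1108, 1.5387], 'tcp_pos': [0.5397, -0.0543, 0.1141], 'orientation': [3.1404, 0.0048, 2.9719], 'force': [-0.1231, 0.0583, -1.9582], 'finger_gap': 0.0276}
lin [0.302, 1.532, -0.023] rot [0.0, 0.003, -0.18]
```

```bash
python3 -m inch '[{"linear":[0.01,0.04,0],"delta_rot":[0,0,-0.005],"grip":0},{"linear":[0.03,0.12,0],"delta_rot":[0,0,-0.015],"grip":0},{"linear":[0.05,0.24,0],"delta_rot":[0,0,-0.03],"grip":0},{"linear":[0.07,0.36,0],"delta_rot":[0,0.001,-0.045],"grip":0},{"linear":[0.09,0.48,0],"delta_rot":[0,0.001,-0.06],"grip":0},{"linear":[0.12,0.6,0],"delta_rot":[0,0.001,-0.075],"grip":0},{"linear":[0.14,0.72,0],"delta_rot":[0,0.002,-0.09],"grip":0},{"linear":[0.16,0.82,0],"delta_rot":[0,0.002,-0.1],"grip":0},{"linear":[0.18,0.9,0],"delta_rot":[0,0.003,-0.11],"grip":0},{"linear":[0.18,0.94,0],"delta_rot":[0,0.003,-0.11],"grip":0}]';python3 to.py .530 .336 .08 3.255
```

```text
t: 27.5
tcp_pos: [0.5336, 0.1888, 0.1137]
orientation: [3.14, -0.001, -3.133]
force: [-0.5, 0.3, -1.9]
finger_gap: 0.0277
{'t': 27.5, 'q': [-0.5624, 0.3311, 0.2067, 1.6871, -0.0759, 1.1315, 1.2447], 'tcp_pos': [0.5336, 0.1888, 0.1137], 'orientation': [3.1399, -0.0011, -3.1334], 'force': [-0.4578, 0.3208, -1.9278], 'finger_gap': 0.0277}
lin [0.009, 0.589, 0.136] rot [0.001, -0.001, -0.067]
```

```bash
python3 -m inch '[{"linear":[0.02,0.09,0],"delta_rot":[0,0,-0.007],"grip":0},{"linear":[0.04,0.19,0],"delta_rot":[0,0,-0.014],"grip":0},{"linear":[0.06,0.3,0],"delta_rot":[0,0,-0.024],"grip":0},{"linear":[0.08,0.41,0.02],"delta_rot":[0,0,-0.036],"grip":0},{"linear":[0.1,0.5,0.05],"delta_rot":[0,0,-0.05],"grip":0},{"linear":[0.12,0.55,0.08],"delta_rot":[0,0,-0.06],"grip":0},{"linear":[0.12,0.59,0.1],"delta_rot":[0,0,-0.07],"grip":0},{"linear":[0.12,0.59,0.12],"delta_rot":[0,0,-0.07],"grip":0},{"linear":[0.12,0.59,0.13],"delta_rot":[0,0,-0.07],"grip":0},{"linear":[0.12,0.59,0.13],"delta_rot":[0,0,-0.07],"grip":0}]';python3 to.py .530 .336 .042 3.255
python3 - <<'E'
from h import *
c=cap("top"); save(c,"t5.png",(130,80,450,240),2.5)
E
```

```text
t: 28.5
tcp_pos: [0.5029, 0.3342, 0.081]
orientation: [3.141, -0.001, -3.026]
force: [-0.0, -0.3, -2.8]
finger_gap: 0.028
{'t': 28.5, 'q': [-0.7335, 0.4372, 0.1243, 1.6119, -0.0602, 1.0971, 1.0932], 'tcp_pos': [0.5029, 0.3342, 0.081], 'orientation': [3.1411, -0.0014, -3.0259], 'force': [-0.0396, -0.2952, -2.7601], 'finger_gap': 0.028}
lin [-0.109, -0.006, 0.156] rot [0.0, -0.001, 0.001]
```

View pics/t5.png

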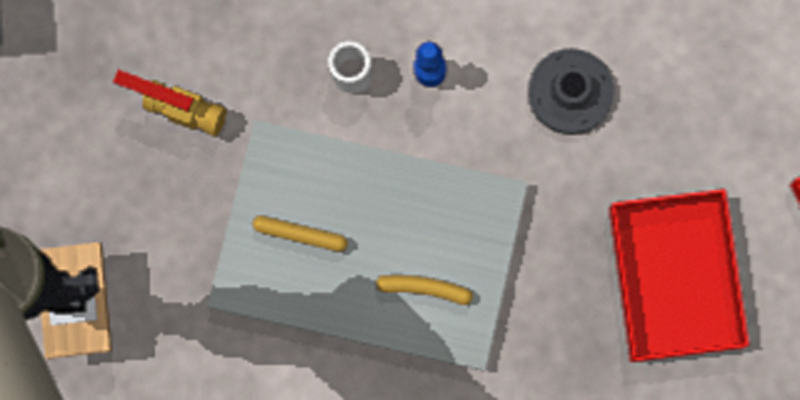

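Both spindles have rolled. The right one at (425,288) is curved with its middle now forward, and its dots are hidden. Put the pad down on the bare counter here, softly.

```bash
python3 -m inch '[{"linear":[0,0,0.03],"delta_rot":[0,0,0],"grip":0},{"linear":[0,0,0.07],"delta_rot":[0,0,0],"grip":0},{"linear":[0,0,0.11],"delta_rot":[0,0,0],"grip":0},{"linear":[0,0,0.135],"delta_rot":[0,0,0],"grip":0},{"linear":[0,0,0.148],"delta_rot":[0,0,0],"grip":0},{"linear":[0,0,0.154],"delta_rot":[0,0,0],"grip":0},{"linear":[0,0,0.158],"delta_rot":[0,0,0],"grip":0},{"linear":[0,0,0.161],"delta_rot":[0,0,0],"grip":0},{"linear":[0,0,0.164],"delta_rot":[0,0,0],"grip":0},{"linear":[0,0,0.167],"delta_rot":[0,0,0],"grip":0}]'; python3 -m inch '[{"linear":[0,0,0.001],"delta_rot":[0,0,0],"grip":0},{"linear":[0,0,0.002],"delta_rot":[0,0,0],"grip":0},{"linear":[0,0,0.003],"delta_rot":[0,0,0],"grip":0},{"linear":[0,0,0.004],"delta_rot":[0,0,0],"grip":0},{"linear":[0,0,0.005],"delta_rot":[0,0,0],"grip":0},{"linear":[0,0,0.006],"delta_rot":[0,0,0],"grip":0},{"linear":[0,0,0.006],"delta_rot":[0,0,0],"grip":0},{"linear":[0,0,0.006],"delta_rot":[0,0,0],"grip":0},{"linear":[0,0,0.006],"delta_rot":[0,0,0],"grip":0},{"linear":[0,0,0.006],"delta_rot":[0,0,0],"grip":0}]'
```

```text
t: 29.55
tcp_pos: [0.5032, 0.3347, 0.0399]
orientation: [3.14, -0.0, -3.026]
force: [-0.5, 0.7, -2.5]
finger_gap: 0.028
t: 30.55
tcp_pos: [0.5032, 0.3347, 0.0385]
orientation: [3.14, -0.0, -3.026]
force: [0.1, 0.2, -3.4]
finger_gap: 0.0278
```

```bash
python3 -m inch '[{"linear":[0,0,0.001],"delta_rot":[0,0,0],"grip":0},{"linear":[0,0,0.002],"delta_rot":[0,0,0],"grip":0},{"linear":[0,0,0.003],"delta_rot":[0,0,0],"grip":0},{"linear":[0,0,0.004],"delta_rot":[0,0,0],"grip":0},{"linear":[0,0,0.004],"delta_rot":[0,0,0],"grip":0},{"linear":[0,0,0.004],"delta_rot":[0,0,0],"grip":0},{"linear":[0,0,0.004],"delta_rot":[0,0,0],"grip":0},{"linear":[0,0,0.004],"delta_rot":[0,0,0],"grip":0},{"linear":[0,0,0.004],"delta_rot":[0,0,0],"grip":0},{"linear":[0,0,0.004],"delta_rot":[0,0,0],"grip":0}]'
```

```text
t: 31.55
tcp_pos: [0.5032, 0.3346, 0.0381]
orientation: [3.14, -0.0, -3.026]
force: [-2.8, -1.8, 5.6]
finger_gap: 0.0278
```

```bash
python3 -m inch '[{"linear":[0,0,-0.001],"delta_rot":[0,0,0],"grip":15},{"linear":[0,0,-0.001],"delta_rot":[0,0,0],"grip":40},{"linear":[0,0,-0.001],"delta_rot":[0,0,0],"grip":60},{"linear":[0,0,-0.001],"delta_rot":[0,0,0],"grip":80},{"linear":[0,0,-0.001],"delta_rot":[0,0,0],"grip":80},{"linear":[0,0,-0.02],"delta_rot":[0,0,0],"grip":80},{"linear":[0,0,-0.08],"delta_rot":[0,0,0],"grip":80},{"linear":[0,0,-0.18],"delta_rot":[0,0,0],"grip":80},{"linear":[0,0,-0.3],"delta_rot":[0,0,0],"grip":80},{"linear":[0,0,-0.36],"delta_rot":[0,0,0],"grip":80}]'
python3 - <<'E'
from h import *
c=cap("top"); save(c,"t6.png",(130,80,450,240),2.5)
hsv=cv2.cvtColor(c["color"],cv2.COLOR_RGB2HSV).astype(int); H,S,V=[hsv[...,i] for i in range(3)]
m=((H>14)&(H<32)&(S>120)).astype(np.uint8); n,l,s,ce=cv2.connectedComponentsWithStats(m)
for i in range(1,n):
    if s[i,4]<80: continue
    vu=np.argwhere(l==i); w=plane(c,vu[:,::-1],.032)[:,:2]*1000; ev,E=np.linalg.eigh(np.cov(w.T)); e=E[:,1]*np.sign(E[1,1]); q=np.array([e[1],-e[0]]); d=w-w.mean(0); p=d@e; k=np.polyfit(p,d@q,2)
    print(ce[i].round(),"axis",np.arctan2(-e[0],e[1]).round(3),"mid",(w.mean(0)+e*(p.max()+p.min())/2+q*np.polyval(k,(p.max()+p.min())/2)).round(1),"bow",(k[0]*3025).round(2))
from to import to
to(.53,-.05,.11,1.4)
E
```

```text
t: 32.55
tcp_pos: [0.5047, 0.3354, 0.1323]
orientation: [3.138, 0.004, -3.026]
force: [1.2, 0.4, -0.5]
finger_gap: 0.0684
[206. 125.] axis -0.246 mid [721.5 220.5] bow -3.46
[250. 173.] axis -0.249 mid [579.3  88.8] bow 0.52
[300. 195.] axis -0.166 mid [518.7 -51.1] bow -6.49
lin [0.081, -1.545, 0.087] rot [0.006, -0.0, 1.182]
```

The left spindle rolled 37 mm (0.59 turn) and stayed; the right moved about 31 mm with its bow now forward (half a turn). The pad is standing on the counter. Next is the bowed spindle.

```bash
python3 -m inch '[{"linear":[0,-0.04,0],"delta_rot":[0,0,0.05],"grip":60},{"linear":[0.01,-0.12,0],"delta_rot":[0,0,0.14],"grip":60},{"linear":[0.02,-0.23,0],"delta_rot":[0,0,0.23],"grip":60},{"linear":[0.03,-0.34,0],"delta_rot":[0,0,0.32],"grip":60},{"linear":[0.04,-0.46,0],"delta_rot":[0,0,0.41],"grip":60},{"linear":[0.04,-0.58,0],"delta_rot":[0,0,0.5],"grip":60},{"linear":[0.05,-0.7,0],"delta_rot":[0,0,0.59],"grip":60},{"linear":[0.05,-0.82,0],"delta_rot":[0,0,0.68],"grip":60},{"linear":[0.05,-0.92,0],"delta_rot":[0,0,0.76],"grip":60},{"linear":[0.05,-1,0],"delta_rot":[0,0,0.82],"grip":60}]'; python3 to.py .5187 -.0511 .10 1.405
```

```text
t: 33.6
tcp_pos: [0.5217, 0.0841, 0.1325]
orientation: [3.134, -0.003, 1.963]
force: [0.7, 0.2, 0.5]
finger_gap: 0.0511
{'t': 33.6, 'q': [-0.5974, 0.2405, 0.4443, 1.7793, -0.1181, 1.1406, 0.2762], 'tcp_pos': [0.5217, 0.0841, 0.1325], 'orientation': [3.1343, -0.0032, 1.9625], 'force': [0.6795, 0.2145, 0.4892], 'finger_gap': 0.0511}
lin [-0.496, -0.218, 0.127] rot [0.004, -0.003, 0.355]
```

```bash
python3 -m inch '[{"linear":[-0.05,-0.02,0],"delta_rot":[0,0,0.04],"grip":60},{"linear":[-0.12,-0.05,0.01],"delta_rot":[0,0,0.09],"grip":60},{"linear":[-0.2,-0.09,0.03],"delta_rot":[0,0,0.14],"grip":60},{"linear":[-0.28,-0.12,0.05],"delta_rot":[0.001,-0.001,0.2],"grip":60},{"linear":[-0.36,-0.16,0.07],"delta_rot":[0.002,-0.002,0.26],"grip":60},{"linear":[-0.43,-0.19,0.09],"delta_rot":[0.003,-0.003,0.31],"grip":60},{"linear":[-0.48,-0.21,0.11],"delta_rot":[0.004,-0.003,0.345],"grip":60},{"linear":[-0.496,-0.218,0.127],"delta_rot":[0.004,-0.003,0.355],"grip":60},{"linear":[-0.496,-0.218,0.127],"delta_rot":[0.004,-0.003,0.355],"grip":60},{"linear":[-0.496,-0.218,0.127],"delta_rot":[0.004,-0.003,0.355],"grip":60}]'; python3 to.py .5187 -.0511 .04 1.405
python3 - <<'E'
from h import *
c=cap("scene"); save(c,"s7.png",(280,140,440,260),4.5)
E
```

```text
t: 34.6
tcp_pos: [0.5189, -0.05, 0.0998]
orientation: [-3.141, -0.001, 1.407]
force: [0.7, -0.0, 0.1]
finger_gap: 0.0513
{'t': 34.6, 'q': [-0.4665, 0.2827, 0.593, 1.8337, -0.1787, 1.0787, 0.0296], 'tcp_pos': [0.5189, -0.05, 0.0998], 'orientation': [-3.1411, -0.0008, 1.4073], 'force': [0.705, -0.0466, 0.1254], 'finger_gap': 0.0513}
lin [-0.005, 0.0, 0.239] rot [-0.0, -0.0, 0.001]
```

View pics/s7.png

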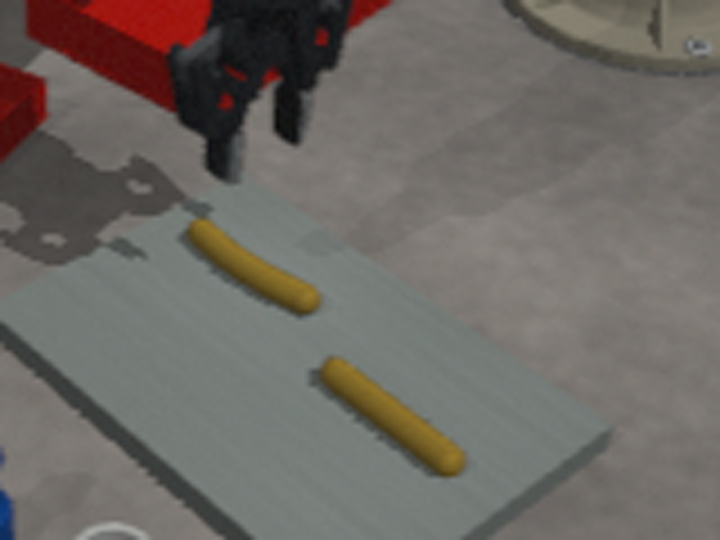

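The fingers are above the middle of the bowed spindle (250,265), straddling it. Descend and grip.

```bash
python3 -m inch '[{"linear":[-0.005,0,0.04],"delta_rot":[0,0,0.001],"grip":60},{"linear":[-0.005,0,0.1],"delta_rot":[0,0,0.001],"grip":60},{"linear":[-0.005,0,0.16],"delta_rot":[0,0,0.001],"grip":60},{"linear":[-0.005,0,0.2],"delta_rot":[0,0,0.001],"grip":60},{"linear":[-0.005,0,0.22],"delta_rot":[0,0,0.001],"grip":60},{"linear":[-0.005,0,0.232],"delta_rot":[0,0,0.001],"grip":60},{"linear":[-0.005,0,0.236],"delta_rot":[0,0,0.001],"grip":45},{"linear":[-0.005,0,0.236],"delta_rot":[0,0,0.001],"grip":35},{"linear":[-0.005,0,0.236],"delta_rot":[0,0,0.001],"grip":25},{"linear":[-0.005,0,0.236],"delta_rot":[0,0,0.001],"grip":10}]' 40
python3 -m inch '[{"linear":[0,0,0],"delta_rot":[0,0,0],"grip":0},{"linear":[0,0,0],"delta_rot":[0,0,0],"grip":0},{"linear":[0,0,0],"delta_rot":[0,0,0],"grip":0},{"linear":[0,0,-0.02],"delta_rot":[0,0,0],"grip":0},{"linear":[0,0,-0.06],"delta_rot":[0,0,0],"grip":0},{"linear":[0,0,-0.12],"delta_rot":[0,0,0],"grip":0},{"linear":[0,0,-0.19],"delta_rot":[0,0,0],"grip":0},{"linear":[0,0,-0.25],"delta_rot":[0,0,0],"grip":0},{"linear":[0,0,-0.29],"delta_rot":[0,0,0],"grip":0},{"linear":[0,0,-0.3],"delta_rot":[0,0,0],"grip":0}]'; python3 to.py .5288 -.3348 .11 .114
```

```text
t: 35.65
tcp_pos: [0.5191, -0.051, 0.0414]
orientation: [3.141, -0.001, 1.406]
force: [-0.5, 0.3, -0.0]
finger_gap: 0.0096
t: 36.65
tcp_pos: [0.52, -0.0512, 0.1181]
orientation: [3.139, -0.002, 1.406]
force: [0.2, 0.7, -0.3]
finger_gap: -0.0002
{'t': 36.65, 'q': [-0.4735, 0.2608, 0.601, 1.8138, -0.1652, 1.1134, 0.0197], 'tcp_pos': [0.52, -0.0512, 0.1181], 'orientation': [3.1385, -0.0019, 1.4059], 'force': [0.1986, 0.6909, -0.3317], 'finger_gap': -0.0002}
lin [-1.113, 0.221, 0.031] rot [0.001, -0.002, 0.822]
```

```bash
python3 - <<'E'
from h import *
c=cap("scene"); save(c,"s8.png",(280,140,440,260),4.5)
c=cap("top")
hsv=cv2.cvtColor(c["color"],cv2.COLOR_RGB2HSV).astype(int); H,S,V=[hsv[...,i] for i in range(3)]
m=((H>14)&(H<32)&(S>120)).astype(np.uint8); n,l,s,ce=cv2.connectedComponentsWithStats(m)
print([(ce[i].round().tolist(),s[i].tolist()) for i in range(1,n) if s[i,4]>20])
c2=cap("scene"); hs=cv2.cvtColor(c2["color"],cv2.COLOR_RGB2HSV).astype(int); m=((hs[...,0]>14)&(hs[...,0]<32)&(hs[...,1]>120)).astype(np.uint8)
n,l,s,ce=cv2.connectedComponentsWithStats(m)
for i in range(1,n):
    if s[i,4]>60:
        vu=np.argwhere(l==i); w=plane(c2,vu[:,::-1],.03)[:,:2]*1000; ev,E=np.linalg.eigh(np.cov(w.T)); e=E[:,1]*np.sign(E[1,1]); p=(w-w.mean(0))@e
        q=np.array([e[1],-e[0]]);k=np.polyfit(p,(w-w.mean(0))@q,2);mp=(p.max()+p.min())/2
        print(ce[i].round(),s[i,4],"axis",np.arctan2(-e[0],e[1]).round(3),"mid",(w.mean(0)+e*mp+q*np.polyval(k,mp)).round(1),np.ptp(p).round(1))
E
```

```text
[([206.0, 125.0], [187, 115, 33, 19, 276]), ([247.0, 173.0], [231, 167, 33, 13, 196]), ([316.0, 198.0], [314, 195, 5, 7, 25]), ([540.0, 398.0], [528, 395, 21, 5, 57])]
[282.  36.] 4011 axis -0.896 mid [ -565.2 -1144. ] 1511.3
[416.   7.] 155 axis -1.214 mid [-1628.8  -781.3] 398.1
[584.   3.] 67 axis -1.516 mid [-2472.1   195. ] 263.0
[512.  19.] 654 axis -0.968 mid [-1747.1  -124.5] 711.9
[624.  18.] 212 axis 1.542 mid [-2162.5   468.7] 467.8
[381.  60.] 1236 axis -1.201 mid [-745.4 -553.2] 1142.5
[572.  27.] 179 axis -1.396 mid [-1747.9   223.8] 469.4
[589.  32.] 160 axis -1.484 mid [-1753.3   322.6] 472.4
[336. 199.] 203 axis -0.191 mid [519.6 -51.2] 109.9
[367. 232.] 256 axis -0.269 mid [580.4  89.2] 108.8
[383. 300.] 547 axis -0.451 mid [742.7 221.2] 100.9
```

View pics/s8.png

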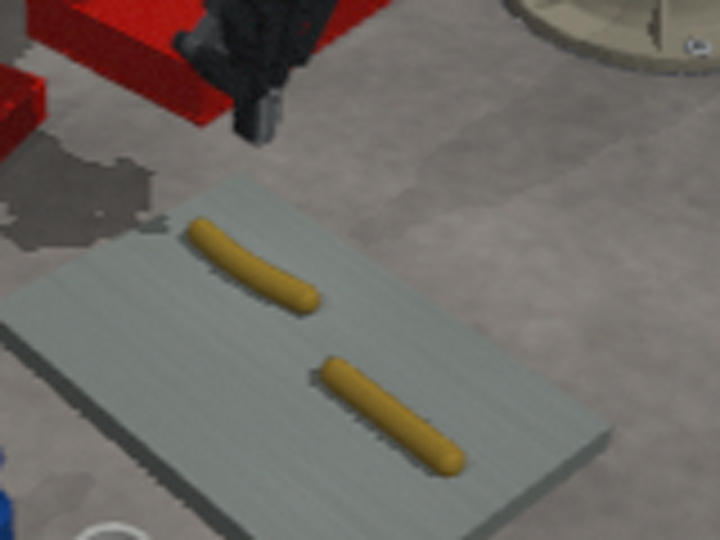

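The spindle has not moved (mid 519.6, -51.2); the tips slid over its top. Retry about 4 mm lower, checking the gap before lifting.

```bash
python3 -m inch '[{"linear":[0,-0.004,0.03],"delta_rot":[0,0,0],"grip":55},{"linear":[0,-0.004,0.08],"delta_rot":[0,0,0],"grip":55},{"linear":[0,-0.004,0.13],"delta_rot":[0,0,0],"grip":55},{"linear":[0,-0.004,0.17],"delta_rot":[0,0,0],"grip":55},{"linear":[0,-0.004,0.2],"delta_rot":[0,0,0],"grip":55},{"linear":[0,-0.004,0.24],"delta_rot":[0,0,0],"grip":55},{"linear":[0,-0.004,0.28],"delta_rot":[0,0,0],"grip":55},{"linear":[0,-0.004,0.305],"delta_rot":[0,0,0],"grip":50},{"linear":[0,-0.004,0.318],"delta_rot":[0,0,0],"grip":45},{"linear":[0,-0.004,0.325],"delta_rot":[0,0,0],"grip":40}]' 40
python3 -m inch '[{"linear":[0,0,0],"delta_rot":[0,0,0],"grip":34},{"linear":[0,0,0],"delta_rot":[0,0,0],"grip":30},{"linear":[0,0,0],"delta_rot":[0,0,0],"grip":26},{"linear":[0,0,0],"delta_rot":[0,0,0],"grip":22},{"linear":[0,0,0],"delta_rot":[0,0,0],"grip":18},{"linear":[0,0,0],"delta_rot":[0,0,0],"grip":14},{"linear":[0,0,0],"delta_rot":[0,0,0],"grip":10},{"linear":[0,0,0],"delta_rot":[0,0,0],"grip":10},{"linear":[0,0,0],"delta_rot":[0,0,0],"grip":10},{"linear":[0,0,0],"delta_rot":[0,0,0],"grip":10}]'
```

```text
t: 37.8
tcp_pos: [0.5179, -0.0509, 0.0346]
orientation: [3.141, -0.001, 1.406]
force: [0.0, -0.1, 0.7]
finger_gap: 0.0343
t: 38.8
tcp_pos: [0.5179, -0.0509, 0.0346]
orientation: [3.142, -0.001, 1.406]
force: [-0.0, 0.4, 0.0]
finger_gap: 0.0085
```

```bash
python3 - <<'E'
from h import *
c=cap("scene"); save(c,"s9.png",(290,150,390,230),7)
E
```

```text
(no output)
```

View pics/s9.png

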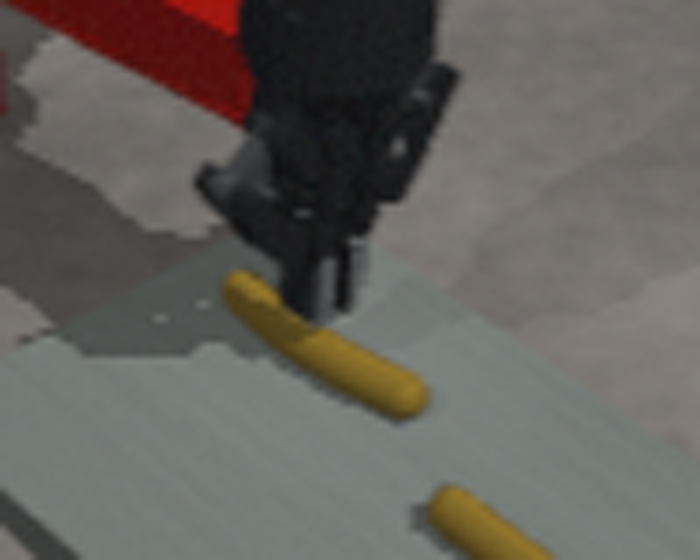

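```bash
cat > sp.py <<'E'
from h import *
c2=cap("scene"); hs=cv2.cvtColor(c2["color"],cv2.COLOR_RGB2HSV).astype(int); m=((hs[...,0]>14)&(hs[...,0]<32)&(hs[...,1]>120)).astype(np.uint8); m[:180]=0; m[:,:280]=0;m[260:]=0
n,l,s,ce=cv2.connectedComponentsWithStats(m); P=cloud(c2)
for i in range(1,n):
    if s[i,4]>60:
        vu=np.argwhere(l==i); w=plane(c2,vu[:,::-1],.03)[:,:2]*1000; ev,E=np.linalg.eigh(np.cov(w.T)); e=E[:,1]*np.sign(E[1,1]); p=(w-w.mean(0))@e
        q=np.array([e[1],-e[0]]);k=np.polyfit(p,(w-w.mean(0))@q,2);mp=(p.max()+p.min())/2
        print(ce[i].round(),s[i,4],"axis",np.arctan2(-e[0],e[1]).round(3),"mid",(w.mean(0)+e*mp+q*np.polyval(k,mp)).round(1),np.ptp(p).round(1),"depth mean",P[l==i].mean(0).round(4))
# dark fingers near plate
m=(hs[...,2]<70)&(P[...,2]<.06)&(P[...,2]>.015)&(abs(P[...,0]-.52)<.06)&(abs(P[...,1]+.05)<.05)
print("dark low pts",m.sum(),P[m].mean(0).round(4),np.percentile(P[m],[5,95],axis=0).round(4).tolist())
E
python3 sp.py; python3 to.py .5187 -.0511 .04 1.405
```

```text
[336. 199.] 199 axis -0.189 mid [520.1 -51.3] 109.9 depth mean [ 0.5252 -0.0433  0.0363]
[367. 232.] 255 axis -0.271 mid [580.4  89.2] 108.8 depth mean [0.5897 0.0951 0.0395]
dark low pts 11 [ 0.5176 -0.0469  0.0425] [[0.4858, -0.0806, 0.0215], [0.5336, -0.0107, 0.0576]]
{'t': 38.9, 'q': [-0.4346, 0.3705, 0.5674, 1.8966, -0.2442, 0.9427, 0.0819], 'tcp_pos': [0.5179, -0.0509, 0.0346], 'orientation': [3.1415, -0.001, 1.4059], 'force': [0.5008, -0.0988, -0.3207], 'finger_gap': 0.0086}
lin [-0.0, 0.003, -0.021] rot [0.0, -0.001, 0.001]
```

```bash
python3 - <<'E'
from h import *
c=cap("scene");P=cloud(c)
for u in(332,334,336,338,340): print(u,[(v,(P[v,u]*1000).round().astype(int).tolist(),c["color"][v,u].tolist()) for v in range(184,204,2)])
K=c["camera_matrix"]; Rm=cv2.Rodrigues(np.array(c["rvec"]))[0]
s=manip.state(); A=R.from_euler("xyz",s["orientation"]).as_matrix(); tip=np.array(s["tcp_pos"])+A[:,2]*.017
pr=lambda X: cv2.projectPoints(np.array([X],float),np.array(c["rvec"],float),np.array(c["tvec"],float),np.array(K),np.array([c["k1"],0,0,0.]))[0].ravel().round(1)
print("tcp px",pr(s["tcp_pos"]),"tip",pr(tip),"gap",s["finger_gap"], "spindle mid",pr([.52,-.051,.03]))
E
```

```text
332 [(184, [552, -42, 109], [27, 29, 30]), (186, [551, -42, 102], [26, 27, 29]), (188, [550, -42, 95], [25, 26, 27]), (190, [533, -53, 71], [21, 22, 24]), (192, [532, -53, 63], [20, 21, 23]), (194, [532, -52, 56], [30, 29, 27]), (196, [521, -59, 38], [88, 71, 24]), (198, [526, -56, 36], [84, 69, 29]), (200, [531, -52, 34], [89, 73, 27]), (202, [527, -54, 22], [75, 75, 66])]
334 [(184, [537, -44, 99], [17, 21, 22]), (186, [534, -46, 89], [23, 22, 23]), (188, [536, -45, 84], [23, 20, 22]), (190, [535, -45, 76], [32, 32, 34]), (192, [533, -45, 68], [30, 33, 35]), (194, [533, -45, 61], [33, 35, 37]), (196, [521, -52, 41], [87, 80, 60]), (198, [527, -48, 40], [132, 107, 42]), (200, [529, -46, 35], [108, 88, 34]), (202, [532, -44, 31], [75, 61, 25])]
336 [(184, [534, -40, 99], [26, 28, 30]), (186, [530, -42, 89], [36, 37, 38]), (188, [530, -42, 82], [76, 78, 80]), (190, [529, -42, 74], [76, 79, 80]), (192, [529, -41, 67], [79, 83, 84]), (194, [527, -42, 58], [74, 76, 78]), (196, [530, -40, 53], [99, 99, 91]), (198, [523, -44, 40], [138, 111, 42]), (200, [526, -41, 36], [124, 100, 38]), (20
[... 194 characters left out ...]
515, -44, 56], [22, 21, 20]), (194, [484, -61, 20], [64, 66, 65]), (196, [492, -56, 20], [120, 127, 123]), (198, [519, -40, 39], [135, 112, 54]), (200, [527, -34, 40], [135, 109, 41]), (202, [530, -32, 36], [115, 94, 37])]
340 [(184, [510, -41, 84], [86, 88, 89]), (186, [517, -37, 82], [66, 69, 71]), (188, [516, -37, 75], [67, 68, 70]), (190, [513, -38, 66], [69, 72, 72]), (192, [512, -39, 57], [75, 78, 78]), (194, [481, -56, 20], [100, 105, 102]), (196, [486, -53, 17], [117, 124, 121]), (198, [496, -46, 20], [117, 119, 108]), (200, [525, -29, 41], [145, 119, 47]), (202, [529, -27, 37], [129, 105, 42])]
tcp px [334.9 197.5] tip [334.7 202. ] gap 0.008844033655030841 spindle mid [334.4 199.1]
```

This shows the fingertips really at z≈53 mm with the reported TCP at 35 mm, so the tips are about 18 mm *above* the reported TCP rather than 17 mm below. The fingers closed over the top of the spindle. I'll open, go down in stages watching the force, and measure the tips.

```bash
python3 -m inch '[{"linear":[0,0.006,0],"delta_rot":[0,0,0],"grip":55},{"linear":[0,0.006,0],"delta_rot":[0,0,0],"grip":55},{"linear":[0,0.006,0],"delta_rot":[0,0,0],"grip":55},{"linear":[0,0.006,0],"delta_rot":[0,0,0],"grip":55},{"linear":[0,0.006,0.01],"delta_rot":[0,0,0],"grip":55},{"linear":[0,0.006,0.025],"delta_rot":[0,0,0],"grip":55},{"linear":[0,0.006,0.04],"delta_rot":[0,0,0],"grip":55},{"linear":[0,0.006,0.055],"delta_rot":[0,0,0],"grip":55},{"linear":[0,0.006,0.068],"delta_rot":[0,0,0],"grip":55},{"linear":[0,0.006,0.072],"delta_rot":[0,0,0],"grip":55}]'
python3 - <<'E'
from h import *
c=cap("scene");P=cloud(c); st()
col=c["color"].max(2); m=(col<95)&(abs(P[...,0]-.52)<.05)&(abs(P[...,1]+.05)<.03)&(P[...,2]>.024)&(P[...,2]<.09)
v,u=np.nonzero(m)
for uu in np.unique(u):
    k=u==uu; vv=v[k].max(); print(uu,vv,(P[vv,uu]*1000).round().astype(int).tolist(),end="; ")
E
```

```text
t: 39.95
tcp_pos: [0.5191, -0.0511, 0.0161]
orientation: [-3.141, -0.001, 1.406]
force: [-0.4, 0.0, 1.3]
finger_gap: 0.0468
{'t': 40.0, 'q': [-0.4218, 0.4017, 0.5556, 1.9059, -0.266, 0.9073, 0.0989], 'tcp_pos': [0.5191, -0.0511, 0.0162], 'orientation': [-3.141, -0.0009, 1.406], 'force': [-0.392, 0.059, 0.0547], 'finger_gap': 0.047}
321 190 [569, -65, 89]; 322 191 [569, -62, 87]; 323 202 [544, -74, 24]; 325 200 [554, -61, 45]; 326 201 [555, -57, 43]; 327 202 [552, -55, 39]; 328 202 [557, -49, 46]; 329 203 [551, -49, 37]; 330 204 [547, -48, 32]; 331 203 [549, -44, 39]; 332 203 [546, -43, 37]; 333 202 [530, -49, 27]; 334 202 [532, -44, 31]; 335 203 [532, -41, 28]; 336 203 [531, -38, 30]; 337 204 [532, -34, 28]; 338 205 [530, -32, 24]; 339 205 [534, -26, 31]; 340 206 [531, -24, 25]; 341 194 [496, -44, 36]; 342 195 [494, -42, 32]; 343 195 [495, -38, 35]; 344 193 [498, -34, 47]; 345 191 [493, -34, 50]; 346 185 [486, -36, 68]; 347 183 [491, -30, 80]; 348 180 [479, -35, 81]; 349 180 [473, -35, 77]; 350 180 [476, -30, 82]; 351 179 [473, -29, 84];
```

```bash
python3 -m inch '[{"linear":[0,0,0.008],"delta_rot":[0,0,0],"grip":55},{"linear":[0,0,0.016],"delta_rot":[0,0,0],"grip":55},{"linear":[0,0,0.024],"delta_rot":[0,0,0],"grip":55},{"linear":[0,0,0.031],"delta_rot":[0,0,0],"grip":50},{"linear":[0,0,0.036],"delta_rot":[0,0,0],"grip":45},{"linear":[0,0,0.038],"delta_rot":[0,0,0],"grip":40},{"linear":[0,0,0.038],"delta_rot":[0,0,0],"grip":30},{"linear":[0,0,0.038],"delta_rot":[0,0,0],"grip":20},{"linear":[0,0,0.038],"delta_rot":[0,0,0],"grip":10},{"linear":[0,0,0.038],"delta_rot":[0,0,0],"grip":5}]' 40; python3 -m inch '[{"linear":[0,0,0],"delta_rot":[0,0,0],"grip":0},{"linear":[0,0,0],"delta_rot":[0,0,0],"grip":0},{"linear":[0,0,0],"delta_rot":[0,0,0],"grip":0},{"linear":[0,0,0],"delta_rot":[0,0,0],"grip":0},{"linear":[0,0,0],"delta_rot":[0,0,0],"grip":0},{"linear":[0,0,-0.005],"delta_rot":[0,0,0],"grip":0},{"linear":[0,0,-0.01],"delta_rot":[0,0,0],"grip":0},{"linear":[0,0,-0.02],"delta_rot":[0,0,0],"grip":0},{"linear":[0,0,-0.03],"delta_rot":[0,0,0],"grip":0},{"linear":[0,0,-0.04],"delta_rot":[0,0,0],"grip":0}]'
```

```text
t: 41.0
tcp_pos: [0.5194, -0.0511, 0.0069]
orientation: [-3.142, -0.001, 1.406]
force: [-0.5, -0.3, 3.0]
finger_gap: 0.0185
t: 42.0
tcp_pos: [0.5193, -0.0511, 0.0171]
orientation: [-3.141, -0.001, 1.406]
force: [-0.1, -1.3, -3.1]
finger_gap: 0.0188
```

Gripped (gap 18.8 mm, about 2.5 N weight). Carry it to the middle tray.

```bash
python3 -m inch '[{"linear":[0,0,-0.06],"delta_rot":[0,0,0],"grip":0},{"linear":[0,0,-0.13],"delta_rot":[0,0,0],"grip":0},{"linear":[-0.04,0.01,-0.2],"delta_rot":[0,0,0.03],"grip":0},{"linear":[-0.1,0.02,-0.25],"delta_rot":[0,0,0.08],"grip":0},{"linear":[-0.17,0.03,-0.27],"delta_rot":[0,0,0.14],"grip":0},{"linear":[-0.25,0.05,-0.27],"delta_rot":[0,0,0.2],"grip":0},{"linear":[-0.33,0.06,-0.27],"delta_rot":[0,0,0.26],"grip":0},{"linear":[-0.41,0.08,-0.27],"delta_rot":[0,0,0.32],"grip":0},{"linear":[-0.48,0.1,-0.27],"delta_rot":[0,0,0.38],"grip":0},{"linear":[-0.54,0.11,-0.27],"delta_rot":[0,0,0.42],"grip":0}]'; python3 to.py .5288 -.3348 .075 .114
```

```text
t: 43.0
tcp_pos: [0.5243, -0.1899, 0.0846]
orientation: [-3.141, -0.001, 0.742]
force: [-0.3, 0.1, -2.8]
finger_gap: 0.0186
{'t': 43.0, 'q': [-0.3038, 0.4198, 0.7543, 1.7593, -0.3211, 1.0897, -0.2705], 'tcp_pos': [0.5243, -0.1899, 0.0846], 'orientation': [-3.1412, -0.0006, 0.7422], 'force': [-0.2594, 0.0888, -2.82], 'finger_gap': 0.0186}
lin [-0.378, 0.439, 0.038] rot [-0.0, -0.0, 0.4]
```

```bash
python3 -m inch '[{"linear":[-0.03,0.03,0],"delta_rot":[0,0,0.03],"grip":0},{"linear":[-0.07,0.08,0],"delta_rot":[0,0,0.08],"grip":0},{"linear":[-0.12,0.14,0],"delta_rot":[0,0,0.13],"grip":0},{"linear":[-0.18,0.21,0],"delta_rot":[0,0,0.19],"grip":0},{"linear":[-0.24,0.28,0],"delta_rot":[0,0,0.25],"grip":0},{"linear":[-0.3,0.35,0],"delta_rot":[0,0,0.31],"grip":0},{"linear":[-0.35,0.41,0],"delta_rot":[0,0,0.36],"grip":0},{"linear":[-0.378,0.439,0],"delta_rot":[0,0,0.4],"grip":0},{"linear":[-0.378,0.439,0.02],"delta_rot":[0,0,0.4],"grip":0},{"linear":[-0.378,0.439,0.03],"delta_rot":[0,0,0.4],"grip":0}]'; python3 to.py .5288 -.3348 0 .114
python3 - <<'E'
from h import *
c=cap("scene"); save(c,"s10.png",(190,110,330,210),5)
E
```

```text
t: 44.0
tcp_pos: [0.5287, -0.3339, 0.0761]
orientation: [-3.14, 0.001, 0.116]
force: [-0.4, 0.0, -2.5]
finger_gap: 0.0185
{'t': 44.0, 'q': [-0.0814, 0.623, 0.8595, 1.5776, -0.5003, 1.1758, -0.5723], 'tcp_pos': [0.5287, -0.3339, 0.0761], 'orientation': [-3.1398, 0.0005, 0.116], 'force': [-0.3588, 0.013, -2.4732], 'finger_gap': 0.0185}
lin [0.0, 0.004, 0.304] rot [-0.001, 0.0, 0.001]
```

View pics/s10.png

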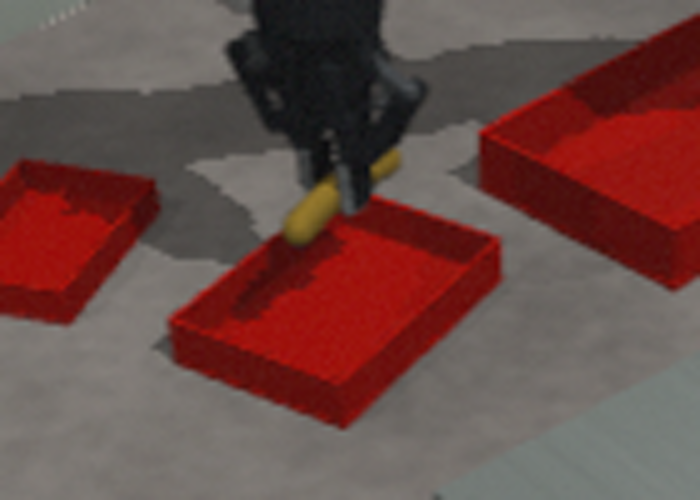

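The spindle is held over the middle tray, aligned with its long side. Lower and release inside.

```bash
python3 -m inch '[{"linear":[0,0.004,0.03],"delta_rot":[0,0,0],"grip":0},{"linear":[0,0.004,0.08],"delta_rot":[0,0,0],"grip":0},{"linear":[0,0.004,0.14],"delta_rot":[0,0,0],"grip":0},{"linear":[0,0.004,0.2],"delta_rot":[0,0,0],"grip":0},{"linear":[0,0.004,0.25],"delta_rot":[0,0,0],"grip":0},{"linear":[0,0.004,0.285],"delta_rot":[0,0,0],"grip":0},{"linear":[0,0.004,0.305],"delta_rot":[0,0,0],"grip":0},{"linear":[0,0.004,0.316],"delta_rot":[0,0,0],"grip":0},{"linear":[0,0.004,0.322],"delta_rot":[0,0,0],"grip":0},{"linear":[0,0.004,0.326],"delta_rot":[0,0,0],"grip":0}]'
python3 -m inch '[{"linear":[0,0,0.001],"delta_rot":[0,0,0],"grip":0},{"linear":[0,0,0.003],"delta_rot":[0,0,0],"grip":0},{"linear":[0,0,0.005],"delta_rot":[0,0,0],"grip":0},{"linear":[0,0,0.007],"delta_rot":[0,0,0],"grip":0},{"linear":[0,0,0.008],"delta_rot":[0,0,0],"grip":0},{"linear":[0,0,0.008],"delta_rot":[0,0,0],"grip":0},{"linear":[0,0,0.008],"delta_rot":[0,0,0],"grip":0},{"linear":[0,0,0.008],"delta_rot":[0,0,0],"grip":0},{"linear":[0,0,0.008],"delta_rot":[0,0,0],"grip":0},{"linear":[0,0,0.008],"delta_rot":[0,0,0],"grip":0}]'
```

```text
t: 45.05
tcp_pos: [0.5291, -0.3343, -0.0054]
orientation: [-3.14, 0.0, 0.117]
force: [0.9, -0.2, -2.7]
finger_gap: 0.0186
t: 46.05
tcp_pos: [0.5291, -0.3343, -0.0073]
orientation: [-3.14, -0.0, 0.117]
force: [0.1, 0.6, -3.1]
finger_gap: 0.0188
```

Within a millimetre of the floor; release and rise.

```bash
python3 -m inch '[{"linear":[0,0,0.002],"delta_rot":[0,0,0],"grip":24},{"linear":[0,0,0.002],"delta_rot":[0,0,0],"grip":30},{"linear":[0,0,0.002],"delta_rot":[0,0,0],"grip":38},{"linear":[0,0,0.002],"delta_rot":[0,0,0],"grip":44},{"linear":[0,0,0.002],"delta_rot":[0,0,0],"grip":50},{"linear":[0,0,-0.02],"delta_rot":[0,0,0],"grip":50},{"linear":[0,0,-0.08],"delta_rot":[0,0,0],"grip":50},{"linear":[0,0,-0.16],"delta_rot":[0,0,0],"grip":50},{"linear":[0,0,-0.28],"delta_rot":[0,0,0],"grip":50},{"linear":[0,0,-0.42],"delta_rot":[0,0,0],"grip":50}]'
python3 -m inch '[{"linear":[0.0,0,-0.1],"delta_rot":[0,0,0],"grip":50},{"linear":[-0.1,0,-0.2],"delta_rot":[0,0,0],"grip":50},{"linear":[-0.2,0,-0.3],"delta_rot":[0,0,0],"grip":50},{"linear":[-0.3,0,-0.4],"delta_rot":[0,0,0],"grip":50},{"linear":[-0.35,0,-0.45],"delta_rot":[0,0,0],"grip":50},{"linear":[-0.35,0,-0.45],"delta_rot":[0,0,0],"grip":50},{"linear":[-0.35,0,-0.45],"delta_rot":[0,0,0],"grip":50},{"linear":[-0.35,0,-0.45],"delta_rot":[0,0,0],"grip":50},{"linear":[-0.35,0,-0.45],"delta_rot":[0,0,0],"grip":50},{"linear":[-0.35,0,-0.45],"delta_rot":[0,0,0],"grip":50}]'
sed -i 's/"crop1.png"/"final.png"/' meas.py; python3 meas.py | grep -E "wood \[1|brass|red \[40|tall \[(1[59]|26|30)"; python3 sp.py
```

```text
t: 47.05
tcp_pos: [0.5287, -0.3343, 0.0992]
orientation: [-3.139, 0.001, 0.116]
force: [1.2, 0.4, -0.2]
finger_gap: 0.043
t: 48.05
tcp_pos: [0.4421, -0.3443, 0.211]
orientation: [-3.139, 0.002, 0.117]
force: [-1.0, 0.5, -0.2]
finger_gap: 0.0423
wood [163. 201.] c=(504.9,333.8) size 121.2x70.9 ang 0.110 rad
brass [206. 125.] c=(725.2,219.8) size 95.9x37.5 ang 1.200 rad axis ang from y -0.247 mid [721.4 221.1] len 95.5 quad over half -2.59 ztop [0.0317 0.0387]
brass [250. 173.] c=(579.6,89.0) size 106.9x17.3 ang 1.326 rad axis ang from y -0.247 mid [579.7  89. ] len 106.9 quad over half 0.54 ztop [0.0376 0.0427]
brass [399. 191.] c=(525.7,-329.6) size 103.6x23.3 ang 0.109 rad axis ang from y -1.463 mid [ 525.7 -329.6] len 103.6 quad over half -6.04 ztop [0.0216 0.028 ]
tall [269. 104.] 92 [0.7716 0.0337 0.0491] c=(768.6,31.9) size 44.5x45.7 ang 1.568 rad
tall [301. 103.] 54 [ 0.7669 -0.0575  0.0717] c=(773.8,-57.2) size 27.9x28.6 ang 1.565 rad
tall [191. 116.] 192 [0.7384 0.2496 0.0544] c=(736.1,247.4) size 89.7x16.5 ang 1.191 rad
tall [158. 199.] 147 [0.5046 0.3319 0.061 ] c=(504.9,331.6) size 32.0x33.4 ang 0.158 rad
tall [307. 385.] 30 [ 0.0103 -0.0668  0.0565] c=(8.2,-67.8) size 40.4x6.9 ang 0.261 rad
[367. 232.] 255 axis -0.271 mid [580.4  89.2] 108.8 depth mean [0.5898 0.0953 0.0397]sp.py:11: RuntimeWarning: Mean of empty slice.
  print("dark low pts",m.sum(),P[m].mean(0).round(4),np.percentile(P[m],[5,95],axis=0).round(4).tolist())
  ret = um.true_divide(
Traceback (most recent call last):
  File "sp.py", line 11, in <module>
    print("dark low pts",m.sum(),P[m].mean(0).round(4),np.percentile(P[m],[5,95],axis=0).round(4).tolist())
                                                       ~~~~~~~~~~~~~^^^^^^^^^^^^^^^^^^^^
IndexError: index -1 is out of bounds for axis 0 with size 0
```

The numbers confirm the result: the bowed spindle is in the tray (top at about 28 mm), the straight one is on the plate unmoved, and the pad is flat on the counter.

```bash
python3 -c "
from rig import manip
print(manip.close_job())"
```

```text
the job is handed in; nothing more can be done
None
```

The job is handed in at about 48 s of the 72 s allowed, with the arm raised clear and touching nothing.

**Straight spindle (left):** it rolled 37 mm forward, about 0.59 of a turn, under roughly 3–8 N, with no lift. It was left at (580, 89) mm, and the last check found it unmoved there.

**Bowed spindle (right):** it lifted the pad by about 4.3 mm and came down again over the half turn, under about 7–9 N as I eased up. It now lies in the middle-sized red tray at (526, −330) mm.

**Pad:** it stands level and sole down on bare counter at (505, 334) mm, about 25 mm from where it started.

**Fittings:** the valve, coupling and nozzle measured unmoved at the end. I did not re-measure the flange, but nothing went near it.

**What went wrong along the way:**
- On my first try at the bowed spindle I eased up too soon and lost contact, and it flopped back. I touched down again and rolled it properly.
- Two grasps at the bowed spindle closed on air above it. The depth picture put the fingertips about 18 mm above the reported TCP, not the stated 17 mm ahead of it. Going lower worked, and the misses left it in place to within 2 mm.
- The picture limit stopped me viewing the final image, so the last check rests on measurements from the cameras only.

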